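# Load the enamelling kiln with the firing fork

### The arm

A 7-joint arm with a two-finger parallel gripper is mounted at the origin on a cart in front of the work surface, level with it; the furniture and walls round the work are solid. World frame = base frame: x ahead of the robot, y to its left, z up, the work surface at z = 0. Lengths are in m, angles in rad, forces in N, time in s.
With the tool pointing down it reaches from about 0.4 to 0.85 m from the base axis. Payload 10.4 kg.
Tool frame: the origin (TCP) lies between the finger pads; the fingertips stand 14 mm ahead of it and the grasp point (between the pads) lies 5 mm behind it; z points along the fingers, y is the direction in which the jaws open and shut (so a half turn about z gives the same grasp; the last joint's range is limited). The gripper opens to 87 mm and grips with 3 to 60 N. Pads are 19 mm wide; open, the fingers measure 117 mm over their backs; the gripper's body (75 mm by 190 mm) begins 51 mm behind the grasp point.
Start: joints at [1.116, 0.332, -0.065, 1.46, 0.022, 1.35, -0.088], TCP at [0.262, -0.568, 0.237] pointing down, gripper open.
Joint ranges: [-2.6, 2.6], [-0.5, 2.12], [-1.47, 1.34], [0.16, 2.42], [-1.27, 4.41], [0.06, 2.06], [-2.6, 2.6]. Speed limits (rad/s): [2.22, 2.22, 2.79, 2.79, 3.14, 3.14, 3.14].

### API

Orientations are given as a unit quaternion [x, y, z, w].
In Python, from bench import readout, camera, calibration, order gives the robot as it stands.
- The arm moves only by the tool apply_moves, never from a script. Its argument "deltas" is a list of rows, each an object with "translation": the shift along the world's x, y, z in m, a list of three; "turn": the turn, a rotation vector about the world's x, y, z in rad, a list of three; "hand": the finger opening in m, from 0 to 0.087. A call has 1 to 5 rows; each row shifts and turns the pose as measured when the row begins; what a row does not reach is not made up. A row lasts 1/10 s, in which the tool goes at most 50 mm and 8.59 degrees, less where a joint would pass 70% of its speed; a pose out of reach is approached as far as the arm can. A call with a gripper value outside its range is refused whole. The fingers move at their own pace and stop on an object; "newtons" is the grip in N (left out, the last holds). Time passes only in rows, so rows that do not move let the fingers close. It gives the time, the measured TCP pose, the force and the opening at its end, in the units of the state.
- readout.read_state(): the state, without advancing time (a new reading comes with each control period).
- camera(name): name is "scene" or "top" or "wrist"; returns the picture (400x640x3 uint8, red, green, blue); there is no depth.
- calibration(name): a dict with "fx", "fy", "cx", "cy" (pixels), "extrinsics" (4x4, takes a point from world to camera coordinates). Camera axes: x right, y down, z forward; pixel columns grow to the right and rows downward; lengths in m; the calibration is good to about 2 mm. A picture is of the moment at which its call begins: read the wrist's pose just before it. calibration takes no time and is no camera call; for the wrist camera it gives the pose at the moment of the call.
- order.close_job(): hands the job in, once; it reports no verdict.
The state is a dict: "time": time; "joint_positions": joint angles; "joint_vel": joint speeds; "joint_torque": joint torques, N m; "ee_pos": TCP position; "eef_rot": TCP orientation; "ft_force": force on the tool from outside, world axes, zero at the start; "torque": the same for the moment, N m; "width": finger opening in m.
Only numpy, scipy, OpenCV 4.12 (cv2) and the standard library are available. Lean on these libraries where they do the work, as an engineer would, in place of code of your own. Each camera call takes 0.05 s, during which the arm holds its last target. There are 200 camera calls.

### The job

Load the enamelling kiln, which is cold: slide the tines of the firing fork under the wire firing rack, lift it with the copper dish riding on it, carry it through the open kiln mouth without touching the mouth's edges, and set it down upright on the hearth, wholly inside. Draw the fork out, lay it down flat on the bench, and shut the kiln door fully. The dish must still sit on its rack at the end, and the lidded jar must stay where it stands.

Things in the scene. Friction and masses are not known exactly. Their poses are not given: they have to be found in the camera images.
- kiln: Small grey bench kiln, pale fireclay lining, 170 (x) x 190 (y) x 186 mm high, fixed. Origin on the bench under the middle of its casing; its front with the mouth faces its own -x, z up: loads go in along +x. Chamber: x -70 to +45, y -60 to +60, z 55 (hearth) to 145 mm. Controller box on the -y side reaches y = -125 mm; vent plug on the roof reaches z = 204 mm.
- kiln_mouth: The kiln's front frame, 15 mm thick (kiln x = -85 to -70 mm) with the rectangular mouth in it: 100 mm wide (y = -50 to +50) and 78 mm high (z = 55 to 133 mm), its sill level with the hearth. Same origin and axes as the kiln. Its edges must not be touched by fork, rack or dish.
- mouth_centre (a point): Middle of the mouth opening in the plane of the front face (kiln x = -85, y = 0, z = 94 mm); axes as the kiln.
- hearth (a point): Point on the hearth (kiln x = -20, y = 0, z = 55 mm) over which the middle of the rack should stand; axes as the kiln.
- kiln_door (a joint): Door hinge, rad: 0 shut, grows as the door swings out (to 2.5); starts wide open, at 2.0 to 2.4. Upright hinge line at kiln x = -98, y = -94 mm. Friction of 0.06 N m keeps it where it is left; no latch, no spring: push its outer face until it stops at 0. The fork lying on the bench fits under it.
- door_edge (a point): On the door's outer face at its free edge, 180 mm from the hinge line, 100 mm above the bench. x points through the door inwards (outer face looks to -x), y from hinge to free edge, z up. Panel 18 mm thick, 30 to 170 mm above the bench. A knob 26 mm across stands 48 mm out of the outer face 155 mm from the hinge line, at half height; the face is plain from 60 to 135 mm.
- firing_fork: Firing fork, 287 mm long, 0.12 kg, lying flat on the bench. Wooden handle 120 (x) x 20 (y) x 24 mm (z); brass butt cap behind it to x = -72; balances 16 mm behind the handle's middle. Origin under the middle of the handle; x points along the fork to the tines, z up. A shank from x = 60 spreads at 88 into two straight steel tines, x = 95 to 215, at y = -20 and +20, each 6 mm wide, from z = 1 to 7 mm above the fork's underside.
- firing_rack: Steel wire-mesh rack like a small table, 68 x 68 mm, 20 to 45 g. Origin in the middle of its underside (foot level). Side walls 3 mm thick at y = -32.5 and +32.5 leave 62 mm between them; front (-x, towards the robot) and back (+x) are open: tines slide under along +x. Underside of the table 26, its top 29 mm above the feet; four prongs round the dish reach 39 mm.
- rack_seat (a point): Middle of the rack's table top, where the dish sits, 29 mm above the rack's feet; axes as the rack.
- copper_dish: Shallow round copper dish, 45 mm across, 9 mm high, 15 g, loose on the rack between the four prongs. Origin in the middle of its underside, z up.
- flux_jar: Bystander: lidded ceramic jar, 55 mm across, 60 mm high; origin under its middle.
Things that resemble listed ones, but are neither listed nor needed, are in the scene too. Leave any red look-alike of the firing_rack alone. Several things have the shape of the copper_dish; the one meant has the colours described above.

How it is judged:
By the outcome, as a careful person would: the job done as asked, in the order asked, and still so for the second after the job is handed in, with the robot touching nothing.
It also fails if it takes over 72 s, if anything falls off the work surface, if the arm or the gripper's body presses on something with over 40 N, if the wrist force passes 120 N, or if a joint passes its speed limit or range.

## Working session

There is one attempt and no reset: what is moved stays moved. The work goes in short steps, Python scripts to look and compute and a tool call to move; the robot and the scene stay as the last step left them, time stands still between calls to the robot, and variables do not carry over. Pictures are saved under pics/ and viewed, about 8 in all and at most 12, crops included, and the job is handed in when it is done.

Besides the shell and the picture viewer there is one more tool, called after ">>>" in YAML: its name, and indented under it one key for each argument. apply_moves: Moves the arm, as the interface text tells. Its arguments: {"type":"object","properties":{"deltas":{"type":"array","items":{"type":"object","properties":{"translation":{"type":"array","items":{"type":"number"}},"turn":{"type":"array","items":{"type":"number"}},"hand":{"type":"number"}}}},"newtons":{"type":"number"}},"required":["deltas"]}

```bash
mkdir -p pics; ls
python3 - <<'E'
from bench import readout,camera,calibration
import cv2,numpy as np
print(readout.read_state())
for n in("scene","top","wrist"):
    c=calibration(n);print(n,c['fx'],c['cx'],c['cy'],np.round(c['extrinsics'],4).tolist())
a=camera("scene");b=camera("top")
np.save('pics/a.npy',a);np.save('pics/b.npy',b)
cv2.imwrite('pics/s0.png',a[...,::-1]);cv2.imwrite('pics/t0.png',b[...,::-1])
E
```

```text
pics
{'time': 0.0, 'joint_positions': array([ 1.11639846,  0.33286827, -0.06468627,  1.46098694,  0.02163119,
        1.34990021, -0.08848861]), 'joint_vel': array([ 0.00044887, -0.0002348 ,  0.00046133, -0.00073785, -0.000704  ,
        0.00106799,  0.00078725]), 'joint_torque': array([-9.48494267e-05, -6.23249316e+01,  2.43053329e-02, -3.89891768e+01,
       -6.13532471e-02,  3.97602143e-02,  1.56516517e-04]), 'ee_pos': array([ 0.26138043, -0.56729259,  0.23573437]), 'eef_rot': array([ 9.76781037e-01,  2.14238811e-01, -2.07872895e-04, -7.03172917e-04]), 'ft_force': array([0.07272873, 0.49118366, 0.07468458]), 'torque': array([ 0.00105771, -0.01161579, -0.01309523]), 'width': 0.08708198317906295}
scene 434.06692748868875 317.1362729309457 194.52098368469868 [[0.9138, 0.406, 0.0089, -0.4649], [0.3397, -0.7524, -0.5643, -0.1969], [-0.2224, 0.5187, -0.8255, 1.2601], [0.0, 0.0, 0.0, 1.0]]
top 454.6168418256407 320.37046692498717 195.51515340211196 [[0.0175, -0.9995, 0.0278, -0.0921], [-0.9883, -0.0215, -0.151, 0.5716], [0.1515, -0.0248, -0.9881, 0.9505], [0.0, 0.0, 0.0, 1.0]]
wrist 323.399098286309 320.61060973057215 200.99950794019247 [[0.4177, -0.9086, -0.0018, -0.6248], [-0.8817, -0.4058, 0.2409, -0.0297], [-0.2196, -0.099, -0.9706, 0.3893], [0.0, 0.0, 0.0, 1.0]]
```

View pics/s0.png

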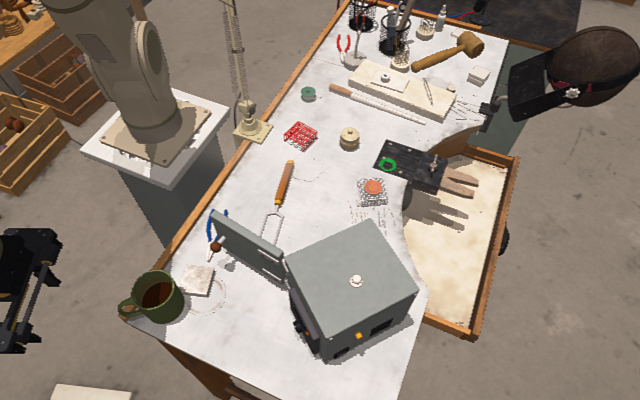

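View pics/t0.png

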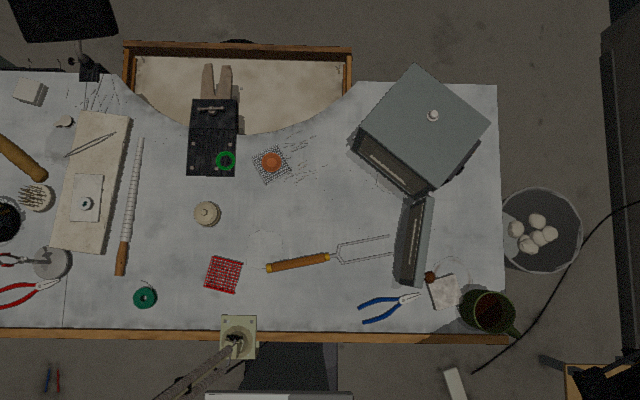

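```bash
cat > h.py <<'E'
import numpy as np,cv2
from bench import readout,camera,calibration
def ray(cal,uv,z):
    E=np.array(cal['extrinsics']);R=E[:3,:3];t=E[:3,3]
    o=-R.T@t;d=R.T@np.array([(uv[0]-cal['cx'])/cal['fx'],(uv[1]-cal['cy'])/cal['fy'],1])
    return o+d*(z-o[2])/d[2]
def proj(cal,P):
    E=np.array(cal['extrinsics']);p=E[:3,:3]@np.array(P)+E[:3,3]
    return np.array([cal['cx']+cal['fx']*p[0]/p[2],cal['cy']+cal['fy']*p[1]/p[2]])
def save(n,img,box=None,s=1):
    if box: img=img[box[1]:box[3],box[0]:box[2]]
    cv2.imwrite('pics/'+n+'.png',cv2.resize(img,None,fx=s,fy=s,interpolation=cv2.INTER_CUBIC)[...,::-1])
E
python3 - <<'E'
from h import *
b=np.load('pics/b.npy');a=np.load('pics/a.npy')
up=lambda i,x0,y0,x1,y1,w,h:cv2.resize(i[y0:y1,x0:x1],(w,h),interpolation=cv2.INTER_CUBIC)
A=up(b,240,50,510,300,800,740)[:600]
L=up(b,250,55,500,295,500,480)   # x2
R=up(a,340,160,415,235,300,300)     # x4
R2=up(b,240,135,310,195,280,240)
c=np.zeros((540,800,3),np.uint8);c[:480,:500]=L;c[:300,500:]=R;c[300:540,500:780]=R2
save('c1',c)
E
```

```text
(no output)
```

View pics/c1.png

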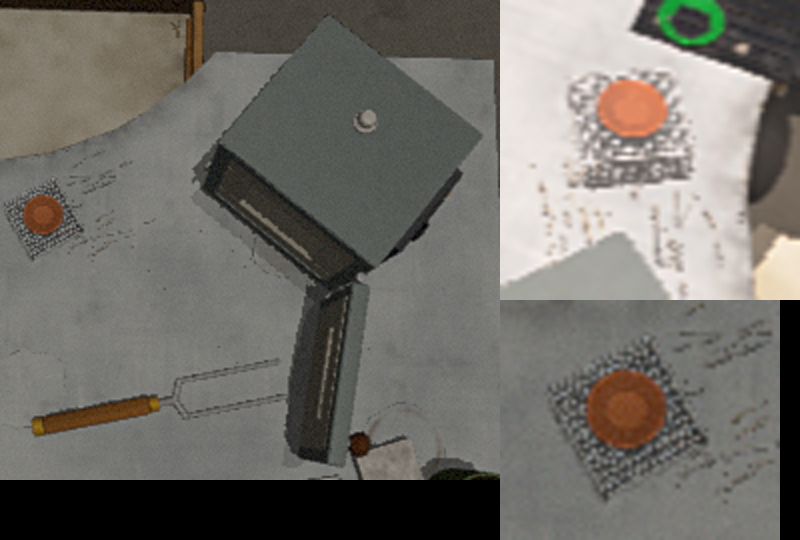

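Run:
```python
from h import *
c=calibration('top');np.set_printoptions(precision=4,suppress=True)
K=[(415.5,62.5),(490.5,122),(433.5,190),(359.5,126.5)]
k=np.array([ray(c,p,.186) for p in K])[:,:2]
BL,BR,FR,FL=k
print('kiln c',k.mean(0),'sizes',np.linalg.norm(BL-FL),np.linalg.norm(BR-FR),np.linalg.norm(FL-FR),np.linalg.norm(BL-BR))
ang=lambda v:np.degrees(np.arctan2(v[1],v[0]))
print('yaw',ang(BL-FL),ang(BR-FR),ang(FL-FR)-90,ang(BL-BR)-90)
r=np.array([ray(c,p,.029) for p in [(277.5,144.5),(252.5,157.5),(267,185),(291.75,170)]])[:,:2]
print('rack',r.mean(0),[np.linalg.norm(r[i]-r[i-1]) for i in range(4)],[ang(r[i]-r[i-1]) for i in range(4)])
b=np.load('pics/b.npy');h=cv2.cvtColor(b,cv2.COLOR_RGB2HSV)
def blob(lo,hi,box):
    m=cv2.inRange(h,np.array(lo),np.array(hi));M=np.zeros_like(m);x0,y0,x1,y1=box;M[y0:y1,x0:x1]=m[y0:y1,x0:x1]
    return M
m=blob((3,120,60),(18,255,255),(250,145,295,185));mm=cv2.moments(m,True);u=(mm['m10']/mm['m00'],mm['m01']/mm['m00']);print('dish',u,mm['m00'],ray(c,u,.036))
m=blob((3,100,60),(30,255,255),(255,240,340,285));R=cv2.minAreaRect(cv2.findNonZero(m));print('handle',R,ray(c,R[0],.02))
bx=cv2.boxPoints(R);print(np.array([ray(c,p,.018) for p in bx]))
for p in [(268.5,268),(328,256.5)]:print(ray(c,p,.02))
for p in [(389.5,235.5),(392.5,253.5)]:print('tine',ray(c,p,.006))
```

```text
kiln c [ 0.6948 -0.2768] sizes 0.17337764233239197 0.17799111086555694 0.18552403936574505 0.18688793562331002
yaw -39.49640853580426 -39.94560800574859 -40.59991067183223 -39.17907587794987
rack [0.6444 0.0279] [np.float64(0.0670300405575659), np.float64(0.06331923391118797), np.float64(0.0708996703415004), np.float64(0.06456487437132125)] [np.float64(30.17176069656508), np.float64(119.7260164442416), np.float64(-150.76544348353974), np.float64(-56.83847578556061)]
dish (271.010101010101, 161.95622895622895) 297.0 [0.6479 0.0302 0.036 ]
handle ((297.54583740234375, 262.2349853515625), (8.617965698242188, 64.51505279541016), 78.95905303955078) [ 0.4281 -0.034   0.02  ]
[[ 0.4226  0.037   0.018 ]
 [ 0.452  -0.1014  0.018 ]
 [ 0.4336 -0.1053  0.018 ]
 [ 0.4044  0.0327  0.018 ]]
[0.4145 0.029  0.02  ]
[ 0.4418 -0.1007  0.02  ]
tine [ 0.4915 -0.2393  0.006 ]
tine [ 0.4513 -0.2458  0.006 ]
```

Candidates: racks – steel rack with copper dish at top (272,163), red look-alike (223,274, leave). Dishes – copper on the rack (271,162), green ones (225,161) and (145,297). The crop confirms the steel rack with the orange-brown copper dish; fork handle at (298,262), jar at (207,213), and door out at about (410,240). Moving above the handle.

>>> apply_moves:
  deltas:
    - {"translation": [0.012,0.044,0.02],"turn": [0,0,0.122],"hand": 0.06}
    - {"translation": [0.0155,0.047,0.01],"turn": [0,0,0.123],"hand": 0.06}
    - {"translation": [0.0155,0.047,0],"turn": [0,0,0.123],"hand": 0.06}
    - {"translation": [0.0155,0.047,0],"turn": [0,0,0.123],"hand": 0.06}
    - {"translation": [0.0155,0.047,0],"turn": [0,0,0.123],"hand": 0.06}

```text
time: 0.6
ee_pos: [0.3312, -0.3337, 0.2619]
eef_rot: [0.864, 0.504, -0.003, -0.003]
ft_force: [1.4, -0.4, 0.2]
width: 0.0618
```

>>> apply_moves:
  deltas:
    - {"translation": [0.0155,0.047,0],"turn": [0,0,0.123],"hand": 0.06}
    - {"translation": [0.0155,0.047,0],"turn": [0,0,0.123],"hand": 0.06}
    - {"translation": [0.0155,0.047,0],"turn": [0,0,0.123],"hand": 0.06}
    - {"translation": [0.0155,0.047,0],"turn": [0,0,0.123],"hand": 0.06}
    - {"translation": [0.0155,0.047,0],"turn": [0,0,0.123],"hand": 0.06}

```text
time: 1.1
ee_pos: [0.4066, -0.0954, 0.2612]
eef_rot: [0.661, 0.75, -0.005, -0.001]
ft_force: [1.0, 0.1, -0.4]
width: 0.0597
```

>>> apply_moves:
  deltas:
    - {"translation": [0.015,0.028,-0.03],"turn": [0,0,0.06],"hand": 0.06}
    - {"translation": [0.009,0.016,-0.03],"turn": [0,0,0.02],"hand": 0.06}
    - {"translation": [0,0,0],"turn": [0,0,0],"hand": 0.06}

```text
time: 1.4
ee_pos: [0.4324, -0.0425, 0.2005]
eef_rot: [0.624, 0.782, -0.004, 0.001]
ft_force: [-0.3, -0.3, 0.9]
width: 0.0598
```

Run:
```python
from h import *
np.set_printoptions(precision=4,suppress=True)
s=readout.read_state();c=calibration('wrist');w=camera('wrist');save('w1',w)
print(s['ee_pos'],s['eef_rot'],s['joint_positions'])
c2=calibration('wrist')
h=cv2.cvtColor(w,cv2.COLOR_RGB2HSV);m=cv2.inRange(h,(3,110,50),(30,255,255))
n,l,st,ce=cv2.connectedComponentsWithStats(m)
for i in range(1,n):
    if st[i,4]>300:
        R=cv2.minAreaRect(cv2.findNonZero((l==i).astype(np.uint8)));print(st[i],R,ray(c,R[0],.02));print(np.array([ray(c,p,.018) for p in cv2.boxPoints(R)]))
t=calibration('top')
for u in[(207,213),(238,330)]:print(ray(t,u,0.0))
```

```text
[ 0.4324 -0.0425  0.2005] [ 0.6236  0.7817 -0.004   0.0009] [ 0.6422 -0.0366 -0.6319  1.9517 -0.0151  1.2228  0.2399]
[ 159   59   32  163 1702] ((171.74655151367188, 139.86570739746094), (25.17732810974121, 161.07809448242188), 6.115503787994385) [ 0.2754 -0.0322  0.02  ]
[[ 0.2616 -0.1206  0.018 ]
 [ 0.2625  0.0428  0.018 ]
 [ 0.286   0.0457  0.018 ]
 [ 0.2881 -0.1176  0.018 ]]
[ 311  105   20  135 2451] ((320.4999694824219, 171.99998474121094), (18.999996185302734, 133.99996948242188), 0.0) [ 0.4278 -0.0307  0.02  ]
[[ 0.4341 -0.105   0.018 ]
 [ 0.4041  0.0315  0.018 ]
 [ 0.4223  0.0356  0.018 ]
 [ 0.4542 -0.1004  0.018 ]]
[ 534  142   47   46 1642] ((557.0, 164.5), (45.0, 46.0), 90.0) [0.66 0.03 0.02]
[[0.6301 0.0462 0.018 ]
 [0.675  0.0564 0.018 ]
 [0.694  0.0134 0.018 ]
 [0.6476 0.0029 0.018 ]]
[175 235  26  59 767] ((187.2566375732422, 264.01556396484375), (23.502330780029297, 58.49871826171875), 3.468229293823242) [ 0.307  -0.1634  0.02  ]
[[ 0.2956 -0.2031  0.018 ]
 [ 0.2915 -0.1318  0.018 ]
 [ 0.3166 -0.1277  0.018 ]
 [ 0.3219 -0.1989  0.018 ]]
[441 235  26  59 767] ((454.2043151855469, 263.98199462890625), (58.65446853637695, 23.496944427490234), 84.95755004882812) [ 0.5937 -0.0976  0.02  ]
[[ 0.5692 -0.0703  0.018 ]
 [ 0.593  -0.0624  0.018 ]
 [ 0.6216 -0.1277  0.018 ]
 [ 0.5967 -0.1361  0.018 ]]
[ 230  302  378   17 4906] ((418.5, 310.0), (16.0, 377.0), 90.0) [ 0.5723 -0.1612  0.02  ]
[[ 0.36   -0.2007  0.018 ]
 [ 0.7792 -0.1043  0.018 ]
 [ 0.7882 -0.1235  0.018 ]
 [ 0.3632 -0.2214  0.018 ]]
[0.5347 0.1735 0.    ]
[0.2799 0.0923 0.    ]
```

View pics/w1.png

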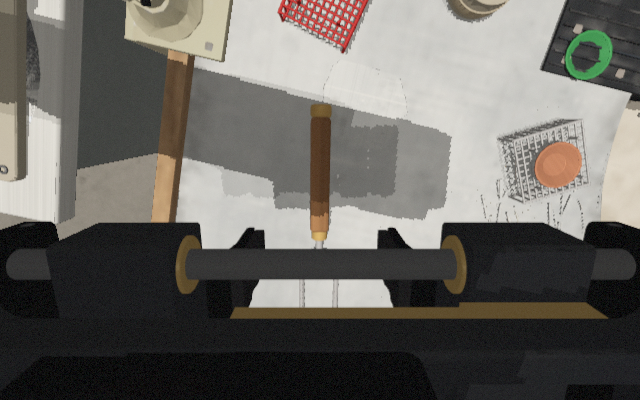

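The wrist view shows the handle vertical at column 320 (butt at row 105), between the open fingers; the red rack is at (325,15), and the steel rack with its dish at (550,160) shows a side wall. Descending.

>>> apply_moves:
  deltas:
    - {"translation": [-0.001,-0.0055,-0.045],"turn": [0,0,0],"hand": 0.06}
    - {"translation": [0,0,-0.045],"turn": [0,0,0],"hand": 0.06}
    - {"translation": [0,0,-0.045],"turn": [0,0,0],"hand": 0.06}
    - {"translation": [0,0,-0.03],"turn": [0,0,0],"hand": 0.06}
    - {"translation": [0,0,-0.01],"turn": [0,0,0],"hand": 0.06}

```text
time: 1.95
ee_pos: [0.4346, -0.0564, 0.0284]
eef_rot: [0.629, 0.778, -0.003, 0.007]
ft_force: [-0.1, -0.2, -0.3]
width: 0.0598
```

```bash
cat > g.py <<'E'
import sys
from h import *
from scipy.spatial.transform import Rotation as R
np.set_printoptions(precision=4,suppress=True)
# args: x y z yaw_deg
x,y,z,yaw=map(float,sys.argv[1:5])
s=readout.read_state()
T=R.from_euler('z',yaw,degrees=True)*R.from_euler('x',180,degrees=True)
q=R.from_quat(s['eef_rot'])
print('t',s['time'],'d',np.array([x,y,z])-s['ee_pos'],'turn',(T*q.inv()).as_rotvec(),'w',s['width'],'f',s['ft_force'],'tq',s['torque'])
print('j',s['joint_positions'])
E
python3 g.py .4315 -.048 .017 102.9
```

```text
t 1.95 d [-0.0031  0.0084 -0.0114] turn [0.0136 0.0081 0.0137] w 0.05984939520918683 f [-0.1416 -0.1884 -0.2766] tq [ 0.0308 -0.0953 -0.0186]
j [ 0.5967  0.2213 -0.6176  2.1263  0.191   0.835   0.0742]
```

>>> apply_moves:
  deltas:
    - {"translation": [-0.003,0.0084,-0.004],"turn": [0.0136,0.008,0.0137],"hand": 0.06}
    - {"translation": [0,0,-0.006],"turn": [0,0,0],"hand": 0.06}
    - {"translation": [0,0,0],"turn": [0,0,0],"hand": 0.06}

```text
time: 2.25
ee_pos: [0.4328, -0.0494, 0.0202]
eef_rot: [0.624, 0.781, 0.0, 0.0]
ft_force: [0.1, 0.2, 0.2]
width: 0.06
```

```bash
python3 g.py .4315 -.048 .017 102.9
```

```text
t 2.25 d [-0.0013  0.0014 -0.0032] turn [0.0001 0.001  0.0022] w 0.059983044206228596 f [0.0964 0.1916 0.2105] tq [ 0.0344 -0.1148  0.0042]
j [ 0.5927  0.2394 -0.6213  2.1302  0.1894  0.8236  0.0785]
```

>>> apply_moves:
  deltas:
    - {"translation": [-0.001,0.001,-0.004],"turn": [0,0.001,0.002],"hand": 0.06}
    - {"translation": [0,0,0],"turn": [0,0,0],"hand": 0.0}
    - {"translation": [0,0,0],"turn": [0,0,0],"hand": 0.0}
    - {"translation": [0,0,0],"turn": [0,0,0],"hand": 0.0}
    - {"translation": [0,0,0],"turn": [0,0,0],"hand": 0.0}
  newtons: 55

```text
time: 2.75
ee_pos: [0.4342, -0.0491, 0.019]
eef_rot: [0.623, 0.782, 0.001, 0.003]
ft_force: [0.5, -0.3, 0.1]
width: 0.0356
```

```bash
python3 g.py .4315 -.048 .017 102.9
```

```text
t 2.75 d [-0.0027  0.0011 -0.002 ] turn [0.0023 0.0053 0.0005] w 0.03557857708687875 f [ 0.4967 -0.3261  0.0999] tq [-0.046  -0.0653  0.0433]
j [ 0.5896  0.2414 -0.6209  2.1312  0.1952  0.817   0.0735]
```

>>> apply_moves:
  deltas:
    - {"translation": [-0.002,0.001,-0.001],"turn": [0.002,0.005,0],"hand": 0.0}
    - {"translation": [0,0,0],"turn": [0,0,0],"hand": 0.0}
    - {"translation": [0,0,0],"turn": [0,0,0],"hand": 0.0}
    - {"translation": [0,0,0],"turn": [0,0,0],"hand": 0.0}
    - {"translation": [0,0,0],"turn": [0,0,0],"hand": 0.0}
  newtons: 55

```text
time: 3.25
ee_pos: [0.4322, -0.0481, 0.0181]
eef_rot: [0.623, 0.782, -0.0, 0.0]
ft_force: [-0.1, 0.1, 0.4]
width: 0.0197
```

```bash
python3 g.py .4315 -.048 .017 102.9
```

```text
t 3.25 d [-0.0007  0.0001 -0.0011] turn [0.0002 0.0001 0.0006] w 0.019692471110022737 f [-0.0993  0.1107  0.437 ] tq [ 0.0087 -0.1084 -0.0025]
j [ 0.5895  0.2427 -0.6216  2.1325  0.1929  0.8197  0.0739]
```

>>> apply_moves:
  deltas:
    - {"translation": [0,0,0.01],"turn": [0,0,0],"hand": 0.0}
    - {"translation": [0,0.02,0.03],"turn": [0,0,0],"hand": 0.0}
    - {"translation": [-0.005,0.03,0.035],"turn": [0,0,0.08],"hand": 0.0}
    - {"translation": [-0.005,0.02,0.03],"turn": [0,0,0.13],"hand": 0.0}
    - {"translation": [0,0,0.0],"turn": [0,0,0.14],"hand": 0.0}

```text
time: 3.75
ee_pos: [0.42, 0.0252, 0.1283]
eef_rot: [0.474, 0.881, -0.001, -0.001]
ft_force: [0.4, 0.0, -0.6]
width: 0.0196
```

>>> apply_moves:
  deltas:
    - {"translation": [0,-0.02,0],"turn": [0,0,0.14],"hand": 0.0}
    - {"translation": [0,-0.02,0.0],"turn": [0,0,0.14],"hand": 0.0}
    - {"translation": [0,-0.02,0.0],"turn": [0,0,0.14],"hand": 0.0}
    - {"translation": [0,-0.02,0.0],"turn": [0,0,0.14],"hand": 0.0}
    - {"translation": [0,-0.01,0.0],"turn": [0,0,0.14],"hand": 0.0}

```text
time: 4.25
ee_pos: [0.4203, -0.0644, 0.1333]
eef_rot: [0.125, 0.992, -0.001, 0.002]
ft_force: [0.3, 1.1, -1.5]
width: 0.0194
```

```bash
python3 g.py .43 -.096 .118 210
```

```text
t 4.25 d [ 0.0097 -0.0316 -0.0153] turn [0.0005 0.0046 0.7738] w 0.01937163540501456 f [ 0.3361  1.129  -1.4841] tq [ 0.1015 -0.1525  0.0457]
j [ 0.6928  0.0137 -0.6437  2.0609  0.0116  1.0656  1.3641]
```

>>> apply_moves:
  deltas:
    - {"translation": [0.002,-0.008,0],"turn": [0,0.001,0.14],"hand": 0.0}
    - {"translation": [0.002,-0.008,0.0],"turn": [0,0.001,0.14],"hand": 0.0}
    - {"translation": [0.002,-0.008,-0.005],"turn": [0,0.001,0.14],"hand": 0.0}
    - {"translation": [0.002,-0.005,-0.005],"turn": [0,0.001,0.14],"hand": 0.0}
    - {"translation": [0,0,-0.005],"turn": [0,0,0.13],"hand": 0.0}

```text
time: 4.75
ee_pos: [0.4284, -0.0958, 0.1214]
eef_rot: [-0.232, 0.973, -0.001, 0.001]
ft_force: [-0.1, 0.3, -2.0]
width: 0.0197
```

>>> apply_moves:
  deltas:
    - {"translation": [0,0,0],"turn": [0,0,0.07],"hand": 0.0}
    - {"translation": [0,0,0],"turn": [0,0,0.0],"hand": 0.0}

```text
time: 4.95
ee_pos: [0.4279, -0.0956, 0.1218]
eef_rot: [-0.269, 0.963, -0.0, 0.001]
ft_force: [-0.7, -1.3, -1.2]
width: 0.0196
```

```bash
python3 g.py .43 -.096 .118 210
python3 - <<'E'
from h import *
b=camera('top');a=camera('scene');np.save('pics/b1.npy',b);np.save('pics/a1.npy',a)
c=np.zeros((560,800,3),np.uint8)
up=lambda i,x0,y0,x1,y1,s:cv2.resize(i[y0:y1,x0:x1],None,fx=s,fy=s,interpolation=cv2.INTER_CUBIC)
L=up(b,200,120,400,300,3)[:, :500];c[:540,:500]=L
R=up(a,240,120,440,270,1.5);c[:225,500:]=R
R=up(a,345,165,405,235,4);c[230:510,500:740]=R
save('c2',c)
E
```

```text
t 4.95 d [ 0.0021 -0.0004 -0.0038] turn [ 0.0001  0.0025 -0.0214] w 0.019583405575582063 f [-0.7389 -1.2967 -1.1833] tq [ 0.1602 -0.1175  0.045 ]
j [ 0.7373  0.065  -0.6307  2.0429  0.0441  1.0441  2.2013]
```

View pics/c2.png

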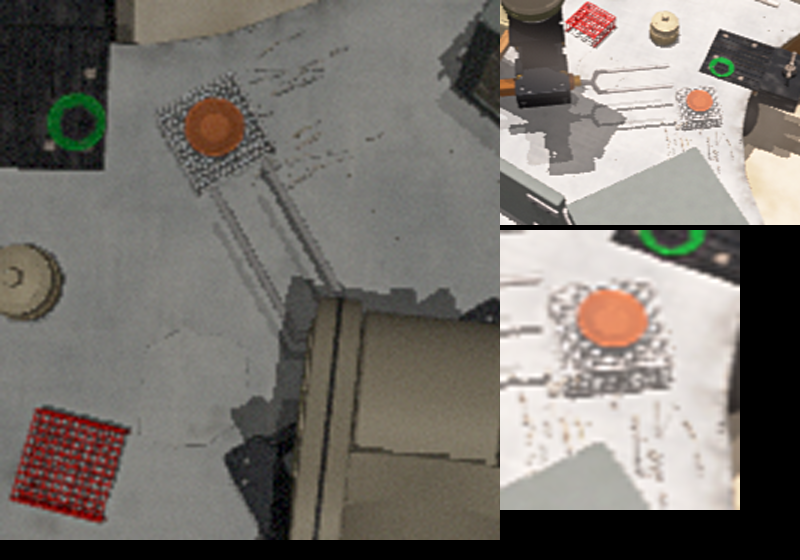

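The top crop shows the fork in the grip, tines at (216,190) and (268,168), aimed at the rack (crop corners (233,75),(157,112),(200,195),(274,150)). The scene crop shows a wall on the rack's -y side, so its open sides face along about 30°.

Run:
```python
from h import *
np.set_printoptions(precision=4,suppress=True)
c=calibration('top');f=lambda u,v:(200+u/3,120+v/3)
s=readout.read_state();z=s['ee_pos'][2]-.018+.004
P=[ray(c,f(*p),z)[:2] for p in[(216,190),(268,168),(285,318),(340,292)]]
print(np.array(P));ang=lambda v:np.degrees(np.arctan2(v[1],v[0]))
print(ang(P[0]-P[2]),ang(P[1]-P[3]),np.linalg.norm(P[0]-P[1]))
tip=(P[0]+P[1])/2;d=tip-s['ee_pos'][:2];print('grip->tip',np.linalg.norm(d),ang(d))
r=np.array([ray(c,f(*p),.029) for p in [(233,75),(157,112),(200,195),(274,150)]])[:,:2]
print(r.mean(0),[ang(r[i]-r[i-1]) for i in range(4)])
b=np.load('pics/b1.npy');h=cv2.cvtColor(b,cv2.COLOR_RGB2HSV);m=cv2.inRange(h,(3,120,60),(18,255,255));M=m*0;M[145:185,250:295]=m[145:185,250:295]
mm=cv2.moments(M,True);print('dish',ray(c,(mm['m10']/mm['m00'],mm['m01']/mm['m00']),.036))
# scene: dish, for cross-check
a=np.load('pics/a1.npy');c=calibration('scene');h=cv2.cvtColor(a,cv2.COLOR_RGB2HSV);m=cv2.inRange(h,(3,90,60),(18,255,255));M=m*0;M[170:200,355:400]=m[170:200,355:400]
mm=cv2.moments(M,True);print('dish scene',mm['m00'],ray(c,(mm['m10']/mm['m00'],mm['m01']/mm['m00']),.036))
# scene tips: crop offset (240,120)/1.5
print([ray(c,(240+u/1.5,120+v/1.5),z)[:2] for u,v in[(168,67),(173,91)]])
```

```text
[[ 0.5868  0.0204]
 [ 0.6029 -0.0147]
 [ 0.5001 -0.029 ]
 [ 0.5185 -0.0658]]
29.671957405621605 31.177607519930042 0.03859178326141047
grip->tip 0.1938004566576961 30.541999215062052
[0.6442 0.0284] [np.float64(29.651517764020735), np.float64(118.16766740454018), np.float64(-151.16645604188), np.float64(-56.748753629289496)]
dish [0.6478 0.0303 0.036 ]
dish scene 198.0 [0.6486 0.0308 0.036 ]
[array([0.591 , 0.0203]), array([ 0.6156, -0.0212])]
```

>>> apply_moves:
  deltas:
    - {"translation": [-0.005,-0.003,-0.02],"turn": [0,0.001,-0.021],"hand": 0.0}
    - {"translation": [-0.004,-0.002,-0.03],"turn": [0,0,0],"hand": 0.0}
    - {"translation": [0,0,-0.03],"turn": [0,0,0],"hand": 0.0}
    - {"translation": [0,0,-0.012],"turn": [0,0,0],"hand": 0.0}
    - {"translation": [0,0,0],"turn": [0,0,0],"hand": 0.0}

```text
time: 5.55
ee_pos: [0.4202, -0.1008, 0.0298]
eef_rot: [-0.252, 0.968, -0.002, 0.003]
ft_force: [0.4, 0.3, -0.4]
width: 0.0195
```

```bash
python3 g.py .4192 -.1007 .026 210
```

```text
t 5.55 d [-0.001   0.0001 -0.0038] turn [0.0021 0.0062 0.0139] w 0.01951859881038782 f [ 0.4041  0.2822 -0.4106] tq [ 0.1657 -0.0909  0.0363]
j [ 0.707   0.2058 -0.6101  2.1379  0.1607  0.8343  2.0798]
```

>>> apply_moves:
  deltas:
    - {"translation": [-0.001,0,-0.003],"turn": [0.002,0.006,0.014],"hand": 0.0}
    - {"translation": [0,0,0],"turn": [0,0,0],"hand": 0.0}

```text
time: 5.75
ee_pos: [0.4202, -0.1009, 0.0284]
eef_rot: [-0.259, 0.966, -0.0, 0.001]
ft_force: [-0.2, -0.1, -0.4]
width: 0.0196
```

```bash
python3 g.py .4192 -.1007 .026 210;  python3 - <<'E'
from h import *
b=camera('top');a=camera('scene');np.save('pics/b2.npy',b)
c=np.zeros((560,800,3),np.uint8)
up=lambda i,x0,y0,x1,y1,s:cv2.resize(i[y0:y1,x0:x1],None,fx=s,fy=s,interpolation=cv2.INTER_CUBIC)
c[:560,:400]=up(b,230,130,330,270,4)
c[:560,400:]=up(a,300,140,400,280,4)
save('c3',c)
E
```

```text
t 5.75 d [-0.001   0.0002 -0.0024] turn [ 0.0004  0.0012 -0.0006] w 0.019564117280879756 f [-0.1862 -0.1303 -0.4368] tq [ 0.158  -0.1085 -0.0468]
j [ 0.7073  0.2128 -0.6106  2.1346  0.1641  0.8373  2.092 ]
```

View pics/c3.png

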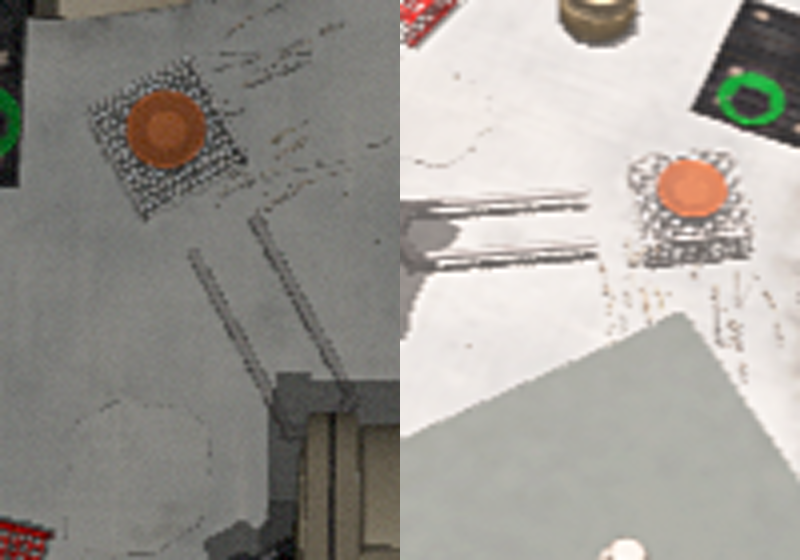

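Run:
```python
from h import *
np.set_printoptions(precision=4,suppress=True)
c=calibration('top');f=lambda u,v:(230+u/4,130+v/4)
cs=calibration('scene');g=lambda u,v:(300+(u-400)/4,140+v/4)
ang=lambda v:np.degrees(np.arctan2(v[1],v[0]))
lat=lambda p:-.5*p[0]+.866*p[1]
al=lambda p:.866*p[0]+.5*p[1]
for p in[(192,252),(256,217),(268,400),(342,385)]:
    q=ray(c,f(*p),.014);print('tine',q[:2],lat(q),al(q))
for p in[(588,193),(596,247)]:
    q=ray(cs,g(*p),.014);print('tine scene',q[:2],lat(q),al(q))
for p in[(188,56),(90,106),(145,222),(246,161)]:
    q=ray(c,f(*p),.029);print('rack',q[:2],lat(q),al(q))
# scene wall bottom -y: near corners on bench
for p in[(645,267),(750,262)]:
    q=ray(cs,g(*p),0);print('wall foot',q[:2],lat(q),al(q))
```

```text
tine [0.5817 0.0139] -0.2787657344946325 0.5107200903337987
tine [ 0.6025 -0.0215] -0.3198995934482095 0.5110140242738253
tine [ 0.4992 -0.0309] -0.2763611739249953 0.4168284096100881
tine [ 0.5084 -0.072 ] -0.31651092458214525 0.4042494942898524
tine scene [0.5869 0.0144] -0.2809999832686641 0.5154755140472781
tine scene [ 0.6071 -0.0225] -0.32303085378185487 0.5144927401893498
rack [0.6912 0.0187] -0.329419366204035 0.6079361963227158
rack [0.661  0.0726] -0.26761190808805346 0.608713390184226
rack [0.5956 0.0395] -0.26360602279356027 0.5355879388415276
rack [ 0.6315 -0.0156] -0.32929704204564514 0.5391116305882944
wall foot [ 0.6388 -0.0149] -0.33227602659754363 0.5457724041039158
wall foot [0.6989 0.0164] -0.3352277882910708 0.6134466389503702
```

>>> apply_moves:
  deltas:
    - {"translation": [0.012,0.0085,-0.001],"turn": [0,0.001,0],"hand": 0.0}
    - {"translation": [0.0175,0.0095,0],"turn": [0,0,0],"hand": 0.0}
    - {"translation": [0,0,0],"turn": [0,0,0],"hand": 0.0}

```text
time: 6.15
ee_pos: [0.4523, -0.0835, 0.0301]
eef_rot: [-0.258, 0.966, -0.002, 0.002]
ft_force: [-0.4, 0.1, -0.5]
width: 0.0195
```

```bash
python3 g.py .5071 -.0515 .027 210
```

```text
t 6.15 d [ 0.0548  0.032  -0.0031] turn [0.003  0.0051 0.0023] w 0.019508481667024218 f [-0.3645  0.1227 -0.5207] tq [ 0.1416 -0.0772  0.0101]
j [ 0.6483  0.2675 -0.6135  2.0704  0.2064  0.8562  2.0083]
```

>>> apply_moves:
  deltas:
    - {"translation": [0.012,0.0085,-0.004],"turn": [0.003,0.005,0.001],"hand": 0.0}
    - {"translation": [0.018,0.0105,-0.001],"turn": [0,0.001,0],"hand": 0.0}
    - {"translation": [0,0,0],"turn": [0,0,0],"hand": 0.0}

```text
time: 6.45
ee_pos: [0.4833, -0.0651, 0.0266]
eef_rot: [-0.258, 0.966, -0.001, 0.0]
ft_force: [-0.5, 0.2, -0.7]
width: 0.0198
```

```bash
python3 g.py .5071 -.0515 .027 210
```

```text
t 6.45 d [0.0238 0.0136 0.0004] turn [0.0014 0.0005 0.0026] w 0.019768228407672932 f [-0.4669  0.2437 -0.7473] tq [ 0.1882 -0.1651 -0.0195]
j [ 0.5858  0.3347 -0.6085  2.0009  0.2485  0.8775  1.9349]
```

>>> apply_moves:
  deltas:
    - {"translation": [0.012,0.007,0],"turn": [0.001,0.001,0.001],"hand": 0.0}
    - {"translation": [0.0115,0.007,0],"turn": [0,0,0],"hand": 0.0}
    - {"translation": [0,0,0],"turn": [0,0,0],"hand": 0.0}

```text
time: 6.75
ee_pos: [0.5066, -0.0521, 0.0274]
eef_rot: [-0.257, 0.966, -0.001, -0.001]
ft_force: [0.0, 0.2, -1.8]
width: 0.0194
```

```bash
python3 g.py .5071 -.0515 .027 210;  python3 - <<'E'
from h import *
b=camera('top');a=camera('scene');np.save('pics/b3.npy',b)
c=np.zeros((560,800,3),np.uint8)
up=lambda i,x0,y0,x1,y1,s:cv2.resize(i[y0:y1,x0:x1],None,fx=s,fy=s,interpolation=cv2.INTER_CUBIC)
c[:560,:400]=up(b,230,130,330,270,4)
c[:560,400:]=up(a,300,140,400,280,4)
save('c4',c)
E
```

```text
t 6.75 d [ 0.0005  0.0006 -0.0004] turn [ 0.0016 -0.0008  0.0028] w 0.019368222270968346 f [ 0.0353  0.2019 -1.8095] tq [ 0.1509 -0.0951  0.0258]
j [ 0.5424  0.3772 -0.6038  1.9456  0.2723  0.8999  1.8919]
```

View pics/c4.png

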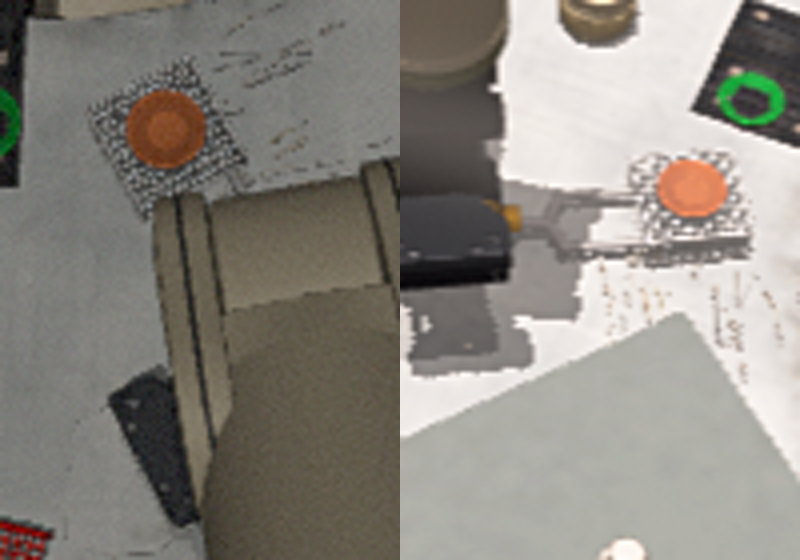

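The rack hasn't moved. In the scene crop the near tine shows through the wall mesh right to the rack's back edge, about (750,240). Lifting gently.

>>> apply_moves:
  deltas:
    - {"translation": [0,0,0.004],"turn": [0.001,0,0.002],"hand": 0.0}
    - {"translation": [0,0,0.004],"turn": [0,0,0],"hand": 0.0}
    - {"translation": [0,0,0.004],"turn": [0,0,0],"hand": 0.0}
    - {"translation": [0,0,0.008],"turn": [0,0,0],"hand": 0.0}
    - {"translation": [0,0,0.012],"turn": [0,0,0],"hand": 0.0}
  newtons: 60

```text
time: 7.35
ee_pos: [0.5024, -0.0547, 0.0601]
eef_rot: [-0.257, 0.966, -0.0, -0.003]
ft_force: [-0.4, -0.3, -1.7]
width: 0.0196
```

>>> apply_moves:
  deltas:
    - {"translation": [0,0,0.015],"turn": [0,0,0],"hand": 0.0}
    - {"translation": [0,0,0.018],"turn": [0,0,0],"hand": 0.0}
    - {"translation": [0,0,0.012],"turn": [0,0,0],"hand": 0.0}
    - {"translation": [0,0,0],"turn": [0,0,0],"hand": 0.0}

```text
time: 7.75
ee_pos: [0.5034, -0.0547, 0.1113]
eef_rot: [-0.257, 0.966, -0.001, -0.002]
ft_force: [0.2, -0.3, -1.9]
width: 0.0198
```

```bash
python3 g.py .5071 -.0515 .110 210;  python3 - <<'E'
from h import *
b=camera('top');a=camera('scene');np.save('pics/b4.npy',b)
c=np.zeros((560,800,3),np.uint8)
up=lambda i,x0,y0,x1,y1,s:cv2.resize(i[y0:y1,x0:x1],None,fx=s,fy=s,interpolation=cv2.INTER_CUBIC)
c[:560,:400]=up(b,230,120,330,260,4)
c[:560,400:]=up(a,310,110,410,250,4)
save('c5',c)
E
```

```text
t 7.75 d [ 0.0037  0.0032 -0.0013] turn [ 0.0027 -0.0025  0.0028] w 0.0198469462162206 f [ 0.2354 -0.3312 -1.9218] tq [ 0.1212 -0.145   0.0139]
j [ 0.5944  0.2487 -0.642   1.8891  0.1728  1.0608  1.9736]
```

View pics/c5.png

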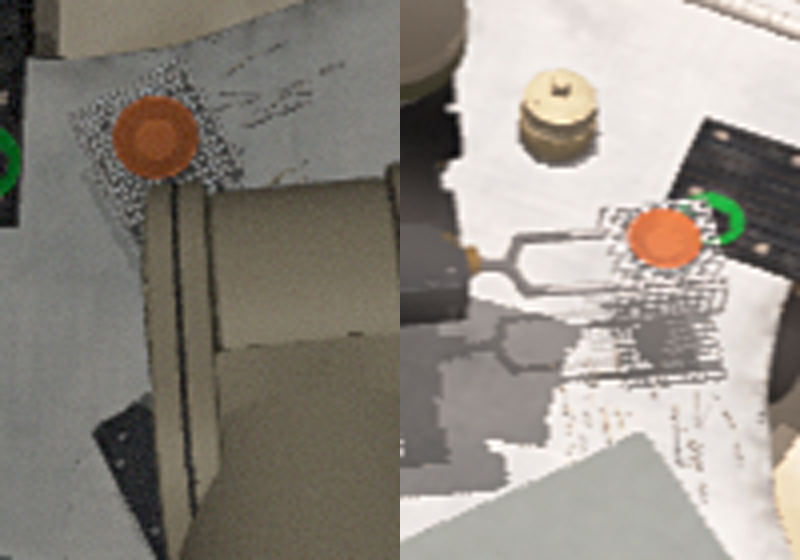

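```bash
cat > d.py <<'E'
from h import *
np.set_printoptions(precision=4,suppress=True)
def near(img,lo,hi,p,r):
    h=cv2.cvtColor(img,cv2.COLOR_RGB2HSV);m=cv2.inRange(h,lo,hi);M=np.zeros_like(m);cv2.circle(M,tuple(int(x) for x in p),r,255,-1);m&=M
    k=cv2.moments(m,True);return np.array([k['m10']/k['m00'],k['m01']/k['m00']]) if k['m00']>30 else None
def line(c,uv):
    return ray(c,uv,0),ray(c,uv,.3)-ray(c,uv,0)
def tri(c1,u1,c2,u2):
    a,d=line(c1,u1);b,e=line(c2,u2);d/=np.linalg.norm(d);e/=np.linalg.norm(e)
    s=np.linalg.lstsq(np.c_[d,-e],b-a,rcond=None)[0];p=a+s[0]*d;q=b+s[1]*e
    return (p+q)/2,np.linalg.norm(p-q)
def dish(guess,r=14):
    st=readout.read_state();ct=calibration('top');cs=calibration('scene');t=camera('top');s=camera('scene')
    u=near(t,(3,110,60),(18,255,255),proj(ct,guess),r);v=near(s,(3,90,60),(18,255,255),proj(cs,guess),r)
    print('px',u,v)
    if u is not None and v is not None:print('dish3d',tri(ct,u,cs,v),'ee',st['ee_pos'])
    return t,s
E
python3 - <<'E'
from d import *
dish([.645,.026,.12],24)
E
```

```text
px [268.4943 154.6897] [375.3242 169.4247]
dish3d (array([0.6471, 0.0298, 0.1076]), np.float64(0.0005651085549604175)) ee [ 0.5024 -0.0547  0.1094]
```

Rack and dish ride level (the dish triangulates at z≈0.108, expected ≈0.107), 167 mm ahead of the grip. Retracting, then turning to the kiln's axis; I'll cross-check the kiln pose from the scene view.

>>> apply_moves:
  deltas:
    - {"translation": [-0.008,0,0],"turn": [0.002,-0.002,0],"hand": 0.0}
    - {"translation": [-0.015,0,0],"turn": [0,0,0],"hand": 0.0}
    - {"translation": [-0.018,0,0],"turn": [0,0,-0.02],"hand": 0.0}
    - {"translation": [-0.016,0,0],"turn": [0,0,-0.04],"hand": 0.0}
    - {"translation": [-0.01,0,0],"turn": [0,0,-0.06],"hand": 0.0}

```text
time: 8.45
ee_pos: [0.429, -0.0537, 0.1045]
eef_rot: [-0.198, 0.98, 0.003, -0.005]
ft_force: [0.3, -0.2, -2.1]
width: 0.0193
```

```bash
python3 g.py .4285 -.055 .110 140.2
python3 - <<'E'
from h import *
np.set_printoptions(precision=4,suppress=True)
a=np.load('pics/a1.npy');c=calibration('scene')
g=cv2.cvtColor(a,cv2.COLOR_RGB2HSV)
# roof: seed fill
m=np.zeros((402,642),np.uint8);im=cv2.medianBlur(a,5)
cv2.floodFill(im.copy(),m,(340,310),255,(6,6,6),(6,6,6),4|(255<<8)|cv2.FLOODFILL_MASK_ONLY|cv2.FLOODFILL_FIXED_RANGE)
m=m[1:-1,1:-1];cn=max(cv2.findContours(m,0,2)[0],key=cv2.contourArea);h=cv2.convexHull(cn)
for e in(4,6,8,12):
    q=cv2.approxPolyDP(h,e,True)[:,0]
    if len(q)==4:break
print(cv2.contourArea(h),q.tolist())
w=np.array([ray(c,p,.186)[:2] for p in q.astype(float)]);print(w,w.mean(0))
d=np.roll(w,-1,0)-w;print(np.linalg.norm(d,axis=1),np.degrees(np.arctan2(d[:,1],d[:,0])))
E
```

```text
t 8.45 d [-0.0005 -0.0013  0.0055] turn [-0.0101 -0.0065 -1.0935] w 0.019298601130000155 f [ 0.2726 -0.2069 -2.1099] tq [ 0.0915 -0.0843 -0.0074]
j [ 0.657   0.0893 -0.6494  2.0632  0.0577  1.0183  1.9483]
9106.5 [[370, 219], [418, 291], [326, 336], [284, 255]]
[[ 0.6918 -0.1543]
 [ 0.8235 -0.262 ]
 [ 0.7031 -0.4045]
 [ 0.5698 -0.2969]] [ 0.6971 -0.2794]
[0.1702 0.1865 0.1713 0.1876] [ -39.26   -130.2053  141.0966   49.4598]
```

>>> apply_moves:
  deltas:
    - {"translation": [0,0,0.002],"turn": [0,0,-0.07],"hand": 0.0}
    - {"translation": [0,0,0.002],"turn": [0,0,-0.08],"hand": 0.0}
    - {"translation": [0,0,0.002],"turn": [0,0,-0.08],"hand": 0.0}
    - {"translation": [0,0,0],"turn": [0,0,-0.08],"hand": 0.0}
    - {"translation": [0,0,0],"turn": [0,0,-0.08],"hand": 0.0}

```text
time: 8.95
ee_pos: [0.4223, -0.0538, 0.1072]
eef_rot: [0.004, 1.0, 0.005, -0.007]
ft_force: [-0.6, -0.4, -1.5]
width: 0.0195
```

>>> apply_moves:
  deltas:
    - {"translation": [0,0,0],"turn": [0,0,-0.08],"hand": 0.0}
    - {"translation": [0,0,0],"turn": [0,0,-0.08],"hand": 0.0}
    - {"translation": [0,0,0],"turn": [0,0,-0.08],"hand": 0.0}
    - {"translation": [0,0,0],"turn": [0,0,-0.08],"hand": 0.0}
    - {"translation": [0,0,0],"turn": [0,0,-0.08],"hand": 0.0}

```text
time: 9.45
ee_pos: [0.4172, -0.0534, 0.1039]
eef_rot: [0.211, 0.977, 0.007, -0.009]
ft_force: [1.4, -0.2, -1.0]
width: 0.0196
```

```bash
python3 g.py .4295 -.056 .110 140.2
```

```text
t 9.45 d [ 0.0123 -0.0026  0.0061] turn [-0.0197 -0.0121 -0.2694] w 0.01964793445596522 f [ 1.4087 -0.2309 -1.0028] tq [ 0.0226 -0.1354 -0.0174]
j [ 0.6344  0.0624 -0.609   2.0876  0.0214  1.018   1.1602]
```

>>> apply_moves:
  deltas:
    - {"translation": [0.003,0,0.003],"turn": [-0.007,-0.004,-0.07],"hand": 0.0}
    - {"translation": [0.003,0,0.003],"turn": [-0.007,-0.004,-0.07],"hand": 0.0}
    - {"translation": [0.003,-0.001,0.002],"turn": [-0.007,-0.004,-0.07],"hand": 0.0}
    - {"translation": [0.002,-0.001,0],"turn": [0,0,-0.045],"hand": 0.0}
    - {"translation": [0,0,0],"turn": [0,0,0],"hand": 0.0}

```text
time: 9.95
ee_pos: [0.4235, -0.0552, 0.1087]
eef_rot: [0.34, 0.94, -0.001, -0.003]
ft_force: [-0.1, -0.6, -1.1]
width: 0.0193
```

```bash
python3 g.py .4295 -.056 .110 140.2
python3 - <<'E'
from d import *
t,s=dish([.558,-.163,.107],24)
E
```

```text
t 9.95 d [ 0.006  -0.0008  0.0013] turn [ 0.     -0.0065 -0.0007] w 0.01934752817396009 f [-0.1429 -0.584  -1.0535] tq [ 0.0352 -0.0835 -0.0465]
j [ 0.6172  0.0614 -0.6023  2.0763  0.0409  1.0215  0.8711]
px [360.2618 201.5487] [306.5803 217.9781]
dish3d (array([ 0.5533, -0.1613,  0.1067]), np.float64(0.0005803551957306768)) ee [ 0.4235 -0.0552  0.1087]
```

>>> apply_moves:
  deltas:
    - {"translation": [0.006,-0.003,0.001],"turn": [0,-0.006,0],"hand": 0.0}
    - {"translation": [0.012,-0.01,0],"turn": [0,0,0],"hand": 0.0}
    - {"translation": [0.012,-0.01,0],"turn": [0,0,0],"hand": 0.0}
    - {"translation": [0.008,-0.006,0],"turn": [0,0,0],"hand": 0.0}
    - {"translation": [0,0,0],"turn": [0,0,0],"hand": 0.0}

```text
time: 10.55
ee_pos: [0.4628, -0.0858, 0.1094]
eef_rot: [0.337, 0.942, -0.0, 0.0]
ft_force: [-0.6, 0.5, -2.2]
width: 0.0197
```

```bash
cat > k.py <<'E'
from h import *
s=readout.read_state();p=s['ee_pos'][:2]-[.696,-.278]
print('grip kiln x,y mm',1000*np.round([.768*p[0]-.640*p[1],.640*p[0]+.768*p[1]],4))
E
python3 k.py; python3 g.py .5524 -.1583 .110 140.2
python3 - <<'E'
from d import *
t,s=dish([.585,-.19,.107],24)
up=lambda i,x0,y0,x1,y1,s:cv2.resize(i[y0:y1,x0:x1],None,fx=s,fy=s,interpolation=cv2.INTER_CUBIC)
c=np.zeros((560,800,3),np.uint8)
c[:560,:400]=up(t,320,110,420,250,4)
c[:560,400:]=up(s,240,160,340,300,4)
save('c6',c)
E
```

```text
grip kiln x,y mm [-302.1   -1.6]
t 10.55 d [ 0.0896 -0.0725  0.0006] turn [ 0.0002 -0.0001 -0.0075] w 0.01968100130609151 f [-0.5867  0.5237 -2.2105] tq [ 0.0452 -0.0864 -0.0074]
j [ 0.6261  0.1568 -0.573   1.9812  0.0992  1.0305  0.8913]
px [374.7921 182.6854] [316.7197 233.7689]
dish3d (array([ 0.5918, -0.1908,  0.1117]), np.float64(0.0007543926806875844)) ee [ 0.4628 -0.0858  0.1094]
```

View pics/c6.png

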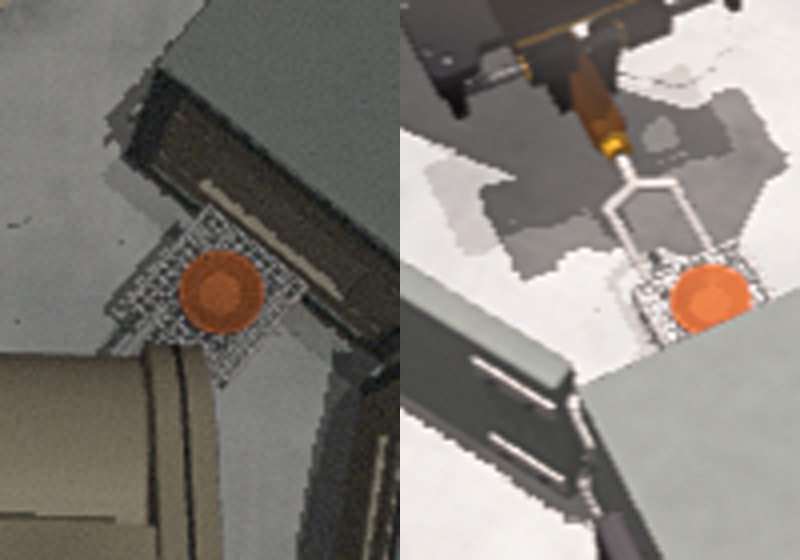

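The rack is square to the mouth and centred (top crop: dish at (222,293), rack's corner at the lining). The load is clear of the door. Entering.

>>> apply_moves:
  deltas:
    - {"translation": [0.008,-0.0065,0.0005],"turn": [0,0,-0.004],"hand": 0.0}
    - {"translation": [0.0115,-0.0095,0],"turn": [0,0,0],"hand": 0.0}
    - {"translation": [0.0115,-0.0095,0],"turn": [0,0,0],"hand": 0.0}
    - {"translation": [0.008,-0.0065,0],"turn": [0,0,0],"hand": 0.0}
    - {"translation": [0,0,0],"turn": [0,0,0],"hand": 0.0}

```text
time: 11.15
ee_pos: [0.5036, -0.1194, 0.11]
eef_rot: [0.338, 0.941, -0.001, 0.0]
ft_force: [0.1, 1.0, -2.0]
width: 0.0194
```

```bash
python3 k.py; python3 g.py .5524 -.1583 .110 140.4
```

```text
grip kiln x,y mm [-249.3   -1.3]
t 11.15 d [ 0.0488 -0.0389  0.    ] turn [ 0.0014 -0.0004 -0.0015] w 0.01944161549395689 f [ 0.1355  0.9758 -2.018 ] tq [ 0.1257 -0.0757 -0.0329]
j [ 0.6268  0.2572 -0.5413  1.8685  0.1527  1.0567  0.9057]
```

>>> apply_moves:
  deltas:
    - {"translation": [0.009,-0.0072,0],"turn": [0.001,0,-0.001],"hand": 0.0}
    - {"translation": [0.0115,-0.0095,0],"turn": [0,0,0],"hand": 0.0}
    - {"translation": [0.0115,-0.0095,0],"turn": [0,0,0],"hand": 0.0}
    - {"translation": [0.009,-0.007,0],"turn": [0,0,0],"hand": 0.0}
    - {"translation": [0.004,-0.003,0],"turn": [0,0,0],"hand": 0.0}

```text
time: 11.65
ee_pos: [0.5508, -0.1576, 0.1096]
eef_rot: [0.338, 0.941, -0.0, -0.001]
ft_force: [-0.3, 0.4, -1.5]
width: 0.0197
```

```bash
python3 k.py; python3 g.py .5524 -.1583 .110 140.4
```

```text
grip kiln x,y mm [-188.6   -0.4]
t 11.65 d [ 0.0016 -0.0007  0.0004] turn [ 0.0003 -0.0015 -0.0012] w 0.019659972455633987 f [-0.2855  0.42   -1.5371] tq [ 0.0675 -0.091  -0.0037]
j [ 0.6209  0.3713 -0.5077  1.7273  0.2002  1.0961  0.9307]
```

>>> apply_moves:
  deltas:
    - {"translation": [0.001,0,-0.006],"turn": [0,-0.001,-0.001],"hand": 0.0}
    - {"translation": [0,0,-0.006],"turn": [0,0,0],"hand": 0.0}
    - {"translation": [0,0,-0.003],"turn": [0,0,0],"hand": 0.0}
    - {"translation": [0,0,-0.003],"turn": [0,0,0],"hand": 0.0}
    - {"translation": [0,0,-0.003],"turn": [0,0,0],"hand": 0.0}

```text
time: 12.15
ee_pos: [0.5514, -0.1565, 0.0866]
eef_rot: [0.338, 0.941, -0.0, -0.001]
ft_force: [-0.6, -0.5, -0.6]
width: 0.0195
```

```bash
python3 k.py; python3 g.py .5524 -.1583 .083 140.4
```

```text
grip kiln x,y mm [-188.8    0.7]
t 12.15 d [ 0.001  -0.0018 -0.0036] turn [-0.0003 -0.0012 -0.0011] w 0.01948245997010327 f [-0.5549 -0.4583 -0.6418] tq [ 0.0134 -0.1581  0.0106]
j [ 0.6132  0.3984 -0.5019  1.746   0.2163  1.0535  0.9172]
```

>>> apply_moves:
  deltas:
    - {"translation": [0,0,-0.002],"turn": [0,0,0],"hand": 0.0}
    - {"translation": [0,0,-0.002],"turn": [0,0,0],"hand": 0.0}
    - {"translation": [0,0,0],"turn": [0,-0.001,0],"hand": 0.0}

```text
time: 12.45
ee_pos: [0.5511, -0.1562, 0.082]
eef_rot: [0.338, 0.941, 0.0, -0.0]
ft_force: [-0.3, -0.1, -0.5]
width: 0.0195
```

```bash
python3 k.py; python3 g.py .5524 -.1583 .083 140.4
```

```text
grip kiln x,y mm [-189.3    0.8]
t 12.45 d [ 0.0013 -0.0021  0.001 ] turn [-0.0002 -0.0005 -0.0016] w 0.019480221354045667 f [-0.3422 -0.1379 -0.5169] tq [ 0.0366 -0.1765  0.0122]
j [ 0.6121  0.4027 -0.5009  1.7512  0.2193  1.0439  0.915 ]
```

>>> apply_moves:
  deltas:
    - {"translation": [-0.006,0.0045,0],"turn": [0,0,-0.001],"hand": 0.0}
    - {"translation": [-0.008,0.0065,0.0],"turn": [0,0,0],"hand": 0.0}
    - {"translation": [-0.008,0.0065,0],"turn": [0,0,0],"hand": 0.0}

```text
time: 12.75
ee_pos: [0.5281, -0.138, 0.0822]
eef_rot: [0.339, 0.941, 0.0, 0.0]
ft_force: [-0.3, 0.7, -1.7]
width: 0.0193
```

```bash
python3 k.py; python3 g.py .4295 -.056 .083 140.4
```

```text
grip kiln x,y mm [-2.185e+02  1.000e-01]
t 12.75 d [-0.0986  0.082   0.0008] turn [-0.0003  0.0003  0.0004] w 0.01933193617436899 f [-0.2633  0.6811 -1.7118] tq [ 0.0577 -0.1137 -0.0288]
j [ 0.6156  0.3498 -0.5171  1.8214  0.1995  1.0218  0.8991]
```

>>> apply_moves:
  deltas:
    - {"translation": [-0.0115,0.0095,0.0],"turn": [0,0,0],"hand": 0.0}
    - {"translation": [-0.0135,0.0113,0.0],"turn": [0,0,0],"hand": 0.0}
    - {"translation": [-0.0135,0.0113,0],"turn": [0,0,0],"hand": 0.0}
    - {"translation": [-0.0135,0.0113,0.0],"turn": [0,0,0],"hand": 0.0}

```text
time: 13.15
ee_pos: [0.472, -0.0916, 0.0825]
eef_rot: [0.339, 0.941, -0.0, 0.0]
ft_force: [-0.0, 0.6, -0.3]
width: 0.0195
```

```bash
python3 k.py; python3 g.py .4295 -.056 .083 140.4
```

```text
grip kiln x,y mm [-2.913e+02 -2.000e-01]
t 13.15 d [-0.0425  0.0356  0.0005] turn [0.0006 0.0008 0.0003] w 0.019545015365964504 f [-0.043   0.6125 -0.2879] tq [ 0.0213 -0.1873  0.0474]
j [ 0.6154  0.2176 -0.5629  1.9818  0.14    0.9787  0.8642]
```

>>> apply_moves:
  deltas:
    - {"translation": [-0.0135,0.0113,0],"turn": [0,0,0],"hand": 0.0}
    - {"translation": [-0.016,0.0135,0.0],"turn": [0,0,0],"hand": 0.0}
    - {"translation": [-0.009,0.015,0.0],"turn": [0,0,0.04],"hand": 0.0}
    - {"translation": [-0.0,0.015,0.0],"turn": [0,0,0.1],"hand": 0.0}
    - {"translation": [0,0.0,-0.005],"turn": [0,0,0.1],"hand": 0.0}

```text
time: 13.65
ee_pos: [0.4278, -0.0314, 0.0782]
eef_rot: [0.217, 0.976, -0.002, 0.002]
ft_force: [0.2, -0.5, -0.8]
width: 0.0195
```

>>> apply_moves:
  deltas:
    - {"translation": [0,0.0,-0.015],"turn": [0,0,0.1],"hand": 0.0}
    - {"translation": [0,0.0,-0.015],"turn": [0,0,0.08],"hand": 0.0}
    - {"translation": [0,0,-0.01],"turn": [0,0,0],"hand": 0.0}
    - {"translation": [0,0,0],"turn": [0,0,0],"hand": 0.0}

```text
time: 14.05
ee_pos: [0.427, -0.0286, 0.0376]
eef_rot: [0.12, 0.993, -0.002, 0.003]
ft_force: [-0.5, 0.5, -0.6]
width: 0.0198
```

```bash
python3 g.py .43 -.02 .019 165
python3 - <<'E'
from d import *
t=camera('top');s=camera('scene');w=camera('wrist');np.save('pics/w7.npy',w)
up=lambda i,x0,y0,x1,y1,s:cv2.resize(i[y0:y1,x0:x1],None,fx=s,fy=s,interpolation=cv2.INTER_CUBIC)
c=np.zeros((560,800,3),np.uint8)
c[:560,:400]=up(t,290,80,490,360,2)
c[:400,400:]=up(s,200,120,400,320,2)
save('c7',c)
E
```

```text
t 14.05 d [ 0.003   0.0086 -0.0186] turn [ 0.0052  0.0062 -0.0215] w 0.019776805241674508 f [-0.5004  0.4671 -0.6387] tq [ 0.0834 -0.1534 -0.0103]
j [ 0.5789  0.1871 -0.6532  2.141   0.1582  0.8516  1.1607]
```

View pics/c7.png

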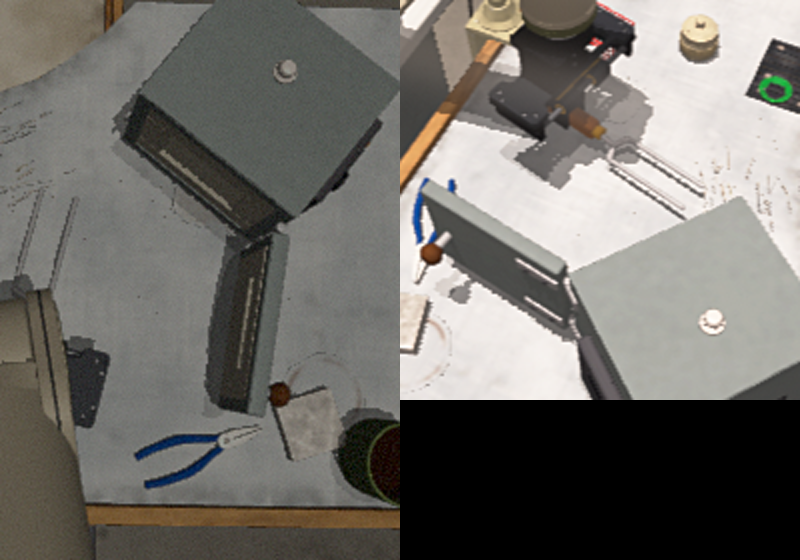

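The fork came out empty and the rack is no longer outside the kiln. Laying the fork down.

>>> apply_moves:
  deltas:
    - {"translation": [0,0.003,-0.008],"turn": [0.005,0.006,0],"hand": 0.0}
    - {"translation": [0,0,-0.006],"turn": [0,0,0],"hand": 0.0}
    - {"translation": [0,0,0],"turn": [0,0,0],"hand": 0.0}

```text
time: 14.5
ee_pos: [0.4292, -0.026, 0.0251]
eef_rot: [0.121, 0.993, -0.0, 0.002]
ft_force: [0.0, 0.2, -1.7]
width: 0.0193
```

```bash
python3 g.py .43 -.02 .0185 165
```

```text
t 14.5 d [ 0.0008  0.006  -0.0066] turn [ 0.0009  0.0043 -0.0189] w 0.019343061659635088 f [ 0.0257  0.1732 -1.6569] tq [ 0.0376 -0.1281  0.0567]
j [ 0.566   0.2187 -0.6473  2.1423  0.1803  0.8276  1.136 ]
```

>>> apply_moves:
  deltas:
    - {"translation": [0,0,-0.004],"turn": [0.001,0.004,0],"hand": 0.0}
    - {"translation": [0,0,-0.004],"turn": [0,0,0],"hand": 0.0}
    - {"translation": [0,0,0],"turn": [0,0,0],"hand": 0.0}

```text
time: 14.8
ee_pos: [0.43, -0.026, 0.0179]
eef_rot: [0.121, 0.993, -0.0, 0.0]
ft_force: [0.5, -0.9, -0.1]
width: 0.0196
```

```bash
python3 g.py .43 -.02 .0185 165
```

```text
t 14.8 d [-0.      0.006   0.0006] turn [ 0.0008  0.0003 -0.0184] w 0.01964793143363876 f [ 0.4582 -0.9064 -0.1352] tq [ 0.0453 -0.1782 -0.0469]
j [ 0.5587  0.238  -0.642   2.1415  0.1959  0.8176  1.1229]
```

>>> apply_moves:
  deltas:
    - {"translation": [0,0,0],"turn": [0,0,0],"hand": 0.045}
    - {"translation": [0,0,0],"turn": [0,0,0],"hand": 0.045}
    - {"translation": [0,0,0],"turn": [0,0,0],"hand": 0.045}
    - {"translation": [0,0,0],"turn": [0,0,0],"hand": 0.045}
    - {"translation": [0,0,0],"turn": [0,0,0],"hand": 0.045}

```text
time: 15.3
ee_pos: [0.4303, -0.0261, 0.0175]
eef_rot: [0.122, 0.993, -0.0, 0.0]
ft_force: [-0.5, -0.3, -0.3]
width: 0.0437
```

```bash
python3 g.py .43 -.026 .0185 166
```

```text
t 15.3 d [-0.0003  0.0001  0.001 ] turn [ 0.0006  0.0005 -0.0005] w 0.04374133317361603 f [-0.5477 -0.3352 -0.2716] tq [ 0.0621 -0.0874  0.0403]
j [ 0.5585  0.239  -0.6416  2.1413  0.1965  0.8167  1.1222]
```

>>> apply_moves:
  deltas:
    - {"translation": [0,0,0.03],"turn": [0,0,0],"hand": 0.045}
    - {"translation": [0,0,0.045],"turn": [0,0,0],"hand": 0.045}
    - {"translation": [0,0,0.045],"turn": [0,0,0],"hand": 0.03}
    - {"translation": [0,0,0.045],"turn": [0,0,0],"hand": 0.0}
    - {"translation": [0,0,0.045],"turn": [0,0,0],"hand": 0.0}

```text
time: 15.8
ee_pos: [0.4243, -0.0248, 0.2291]
eef_rot: [0.121, 0.993, 0.001, -0.006]
ft_force: [0.5, -0.7, -0.3]
width: 0.0288
```

```bash
python3 g.py .445 -.36 .25 140
python3 - <<'E'
from h import *
c=calibration('top')
for u in[(288,238),(265,413),(239,232),(210,405)]:print(ray(c,(290+u[0]/2,80+u[1]/2),.170))
c=calibration('scene')
for u in[(578,268),(436,178),(560,272),(425,188)]:print('s',ray(c,(200+(u[0]-400)/2,120+u[1]/2),.170))
E
```

```text
t 15.8 d [ 0.0207 -0.3352  0.0209] turn [-0.0063 -0.0105 -0.4559] w 0.028822347292782248 f [ 0.5146 -0.7016 -0.3165] tq [ 0.0978 -0.2342  0.0321]
j [ 0.6574 -0.0794 -0.659   1.9228 -0.0543  1.2935  1.3439]
[ 0.55207588 -0.29621179  0.17      ]
[ 0.38662266 -0.27121848  0.17      ]
[ 0.55688262 -0.24894117  0.17      ]
[ 0.39310984 -0.21974509  0.17      ]
s [ 0.57339354 -0.28417649  0.17      ]
s [ 0.3934597  -0.25154693  0.17      ]
s [ 0.55936434 -0.29519554  0.17      ]
s [ 0.38953535 -0.26670669  0.17      ]
```

The door's outer face lies at y≈-0.28 near r=115 mm, opened about 2.1 rad. Before shutting it, I'll look into the chamber with the wrist camera.

>>> apply_moves:
  deltas:
    - {"translation": [0.02,-0.024,0.005],"turn": [0,0,-0.11],"hand": 0.0}
    - {"translation": [0.02,-0.024,0.0],"turn": [0,0,-0.11],"hand": 0.0}
    - {"translation": [0.02,-0.024,0.0],"turn": [0,0,-0.11],"hand": 0.0}
    - {"translation": [0.016,-0.02,0.0],"turn": [0,0,-0.11],"hand": 0.0}
    - {"translation": [0,0,0],"turn": [-0.064,-0.077,0],"hand": 0.0}

```text
time: 16.3
ee_pos: [0.5066, -0.1225, 0.2408]
eef_rot: [0.344, 0.938, -0.017, 0.047]
ft_force: [-0.7, 0.8, -0.2]
width: 0.0005
```

>>> apply_moves:
  deltas:
    - {"translation": [0,0,0],"turn": [-0.077,-0.092,0],"hand": 0.0}
    - {"translation": [0,0,0],"turn": [-0.077,-0.092,0],"hand": 0.0}
    - {"translation": [0,0,0],"turn": [-0.077,-0.092,0],"hand": 0.0}
    - {"translation": [0,0,0],"turn": [-0.077,-0.092,0],"hand": 0.0}
    - {"translation": [0,0,0],"turn": [-0.077,-0.092,0],"hand": 0.0}

```text
time: 16.8
ee_pos: [0.5087, -0.1228, 0.2412]
eef_rot: [0.322, 0.879, -0.116, 0.333]
ft_force: [0.3, -1.2, 1.0]
width: 0.0006
```

```bash
python3 g.py .445 -.345 .25 140
python3 - <<'E'
from h import *
np.set_printoptions(precision=3,suppress=True)
c=calibration('wrist');E=np.array(c['extrinsics']);print('cam',-E[:3,:3].T@E[:3,3],'axis',E[2,:3])
w=camera('wrist');np.save('pics/w8.npy',w);print('rack px',proj(c,[.6806,-.2652,.085]),'mouth',proj(c,[.6307,-.2236,.094]))
E
```

```text
t 16.8 d [-0.0637 -0.2222  0.0088] turn [0.4553 0.558  0.0033] w 0.0006263226042713069 f [ 0.2523 -1.1943  1.0283] tq [ 0.4532  0.4329 -0.0436]
j [ 0.7171 -0.2935 -0.7687  2.2085  0.4634  0.6565  0.4837]
cam [ 0.395 -0.03   0.309] axis [ 0.633 -0.524 -0.571]
rack px [321.533 221.134] mouth [321.548 198.568]
```

Run:
```python
from h import *
w=np.load('pics/w8.npy');save('c8',w[100:330,200:450][::-1,::-1],None,2.4)
h=cv2.cvtColor(w,cv2.COLOR_RGB2HSV);m=cv2.inRange(h,(3,110,50),(18,255,255))
n,l,st,ce=cv2.connectedComponentsWithStats(m)
print([(st[i].tolist(),ce[i].round(1).tolist()) for i in range(1,n) if st[i,4]>60])
```

```text
[([590, 70, 50, 36, 457], [617.3, 87.9]), ([565, 99, 20, 14, 78], [574.5, 105.1]), ([546, 107, 47, 27, 247], [564.7, 120.7]), ([306, 216, 33, 14, 333], [322.0, 223.1])]
```

View pics/c8.png

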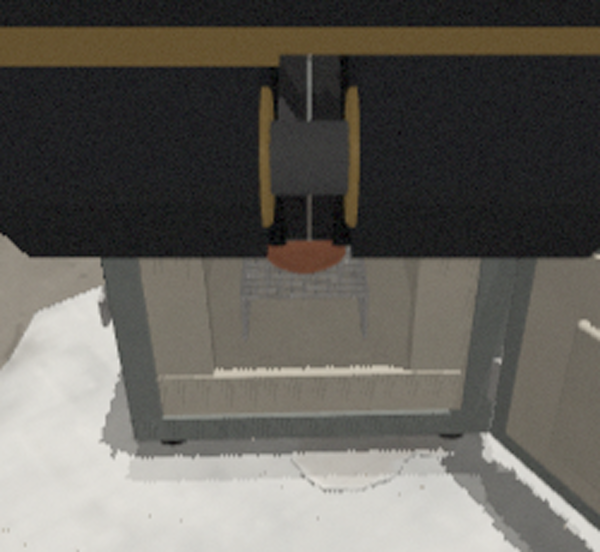

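The chamber view (flipped crop) shows the rack upright and square on the hearth, centred (feet at (247,330),(363,330)), well behind the sill, with the copper dish on it at (307,255). Now levelling the tool and going round behind the door.

>>> apply_moves:
  deltas:
    - {"translation": [0,0,0.005],"turn": [0.091,0.112,0],"hand": 0.0}
    - {"translation": [-0.005,-0.02,0.005],"turn": [0.091,0.112,0],"hand": 0.0}
    - {"translation": [-0.015,-0.045,0.0],"turn": [0.091,0.112,0],"hand": 0.0}
    - {"translation": [-0.015,-0.045,0.0],"turn": [0.091,0.112,0],"hand": 0.0}
    - {"translation": [-0.015,-0.045,0],"turn": [0.091,0.112,0],"hand": 0.0}

```text
time: 17.35
ee_pos: [0.4548, -0.2698, 0.2509]
eef_rot: [0.328, 0.945, 0.007, -0.007]
ft_force: [2.2, 0.7, 0.8]
width: 0.0005
```

>>> apply_moves:
  deltas:
    - {"translation": [-0.01,-0.04,0],"turn": [0,0,0],"hand": 0.0}
    - {"translation": [-0.005,-0.03,0],"turn": [0,0,0],"hand": 0.0}
    - {"translation": [0,0,0],"turn": [0,0,0],"hand": 0.0}

```text
time: 17.65
ee_pos: [0.4358, -0.3518, 0.2473]
eef_rot: [0.333, 0.943, 0.011, -0.013]
ft_force: [0.1, 0.8, -0.0]
width: 0.0004
```

```bash
python3 g.py .44 -.345 .142 80
```

```text
t 17.65 d [ 0.0042  0.0068 -0.1053] turn [-0.037  0.    -1.067] w 0.0003610221394439724 f [ 0.0572  0.8356 -0.0454] tq [ 0.0792 -0.0913  0.0175]
j [ 0.8362  0.2227 -0.2686  1.5814  0.0436  1.377   1.4566]
```

>>> apply_moves:
  deltas:
    - {"translation": [0.002,0,-0.03],"turn": [0,0,0],"hand": 0.0}
    - {"translation": [0.002,0,-0.035],"turn": [0,0,0],"hand": 0.0}
    - {"translation": [0.002,0.0,-0.03],"turn": [0,0,0],"hand": 0.0}
    - {"translation": [0,0,-0.01],"turn": [0,0,0],"hand": 0.0}
    - {"translation": [0,0,0],"turn": [0,0,0],"hand": 0.0}

```text
time: 18.15
ee_pos: [0.4428, -0.351, 0.1398]
eef_rot: [0.332, 0.943, 0.015, -0.014]
ft_force: [-0.3, -0.3, 0.2]
width: 0.0005
```

```bash
cat > w.py <<'E'
from h import *
import subprocess
np.set_printoptions(precision=4,suppress=True)
H=np.array([.5605,-.2875]);s=readout.read_state();p=s['ee_pos'][:2]
r,o=.115,.024
# door angle at which finger now touches
def P(f):return H+r*np.array([np.cos(f),np.sin(f)])+o*np.array([-np.sin(f),np.cos(f)])
d=p-H;D=np.hypot(*d);f0=np.arctan2(d[1],d[0])%(2*np.pi)-np.arcsin(min(1,o/D));print('r now',np.sqrt(max(0,D*D-o*o)),'phi deg',np.degrees(f0),'theta',f0-np.radians(50.2))
for i in range(0,5):
    f=f0-.12*(i+1);q=P(f)
    print(np.degrees(f).round(1),(q-p));p=q
E
python3 g.py .443 -.293 .142 141; python3 w.py
```

```text
t 18.15 d [0.0002 0.058  0.0022] turn [-0.037  -0.0163 -0.0042] w 0.0004500584832607077 f [-0.3194 -0.2549  0.2372] tq [-0.0019 -0.1519  0.0062]
j [ 0.8293  0.3155 -0.2705  1.6998  0.066   1.1716  1.4378]
r now 0.13162450517367205 phi deg 198.02288877623394 theta 2.579996118954653
191.1 [0.0096 0.0178]
184.3 [-0.0047  0.0133]
177.4 [-0.0031  0.0137]
170.5 [-0.0014  0.014 ]
163.6 [0.0003 0.0141]
```

>>> apply_moves:
  deltas:
    - {"translation": [0,0.015,0.002],"turn": [-0.02,-0.008,0],"hand": 0.0}
    - {"translation": [0,0.018,0.001],"turn": [-0.017,-0.008,0],"hand": 0.0}
    - {"translation": [0,0.016,0],"turn": [0,0,0],"hand": 0.0}
    - {"translation": [0,0.014,0],"turn": [0,0,0],"hand": 0.0}
    - {"translation": [0.001,0.014,0],"turn": [0,0,0],"hand": 0.0}

```text
time: 18.65
ee_pos: [0.4457, -0.2733, 0.149]
eef_rot: [0.333, 0.943, -0.001, 0.003]
ft_force: [-0.8, -1.4, -0.3]
width: 0.0001
```

```bash
python3 g.py .443 -.293 .143 141; python3 w.py
```

```text
t 18.65 d [-0.0027 -0.0197 -0.006 ] turn [ 0.0034  0.0053 -0.0025] w 0.00014272234097206983 f [-0.7679 -1.4432 -0.2668] tq [-0.1719 -0.1572  0.003 ]
j [ 0.7545  0.1929 -0.3227  1.8318  0.0685  1.1213  1.3005]
r now 0.11318609049046911 phi deg 160.9937929551213 theta 1.9337164778397646
154.1 [0.0009 0.0144]
147.2 [0.0042 0.0134]
140.4 [0.0058 0.0128]
133.5 [0.0073 0.012 ]
126.6 [0.0087 0.0111]
```

>>> apply_moves:
  deltas:
    - {"translation": [0.002,0.014,-0.003],"turn": [0.003,0.005,0],"hand": 0.0}
    - {"translation": [0.004,0.0135,-0.002],"turn": [0,0,0],"hand": 0.0}
    - {"translation": [0.006,0.013,0],"turn": [0,0,0],"hand": 0.0}
    - {"translation": [0.0075,0.012,0],"turn": [0,0,0],"hand": 0.0}
    - {"translation": [0.009,0.011,0],"turn": [0,0,0],"hand": 0.0}

```text
time: 19.15
ee_pos: [0.4755, -0.2049, 0.1443]
eef_rot: [0.333, 0.943, -0.0, -0.0]
ft_force: [-0.0, -1.1, 0.6]
width: 0.0001
```

```bash
python3 g.py .443 -.293 .143 141; python3 w.py
```

```text
t 19.15 d [-0.0325 -0.0881 -0.0013] turn [ 0.0006 -0.0003 -0.0015] w 6.693656379411331e-05 f [-0.0429 -1.1108  0.5537] tq [-0.1622 -0.0579 -0.0081]
j [ 0.6605  0.1967 -0.3777  1.8416  0.081   1.1183  1.1456]
r now 0.11612013666473879 phi deg 124.14813148858867 theta 1.2906383701735678
117.3 [0.011  0.0086]
110.4 [0.0115 0.0082]
103.5 [0.0124 0.0068]
96.6 [0.0131 0.0052]
89.8 [0.0136 0.0036]
```

>>> apply_moves:
  deltas:
    - {"translation": [0.011,0.009,-0.001],"turn": [0,0,0],"hand": 0.0}
    - {"translation": [0.0115,0.008,0],"turn": [0,0,0],"hand": 0.0}
    - {"translation": [0.0125,0.007,0],"turn": [0,0,0],"hand": 0.0}
    - {"translation": [0.013,0.005,0],"turn": [0,0,0],"hand": 0.0}
    - {"translation": [0.0135,0.0035,0],"turn": [0,0,0],"hand": 0.0}

```text
time: 19.65
ee_pos: [0.5403, -0.1675, 0.1422]
eef_rot: [0.333, 0.943, -0.0, -0.002]
ft_force: [-0.7, -1.3, 0.0]
width: 0.0001
```

```bash
python3 g.py .443 -.293 .143 141; python3 w.py
```

```text
t 19.65 d [-0.0973 -0.1255  0.0008] turn [-0.0007 -0.0032 -0.0025] w 8.027481636513762e-05 f [-0.6775 -1.28    0.017 ] tq [-0.0007 -0.0156 -0.0286]
j [ 0.5618  0.3062 -0.4032  1.7184  0.13    1.1467  1.0139]
r now 0.1192836829942225 phi deg 88.17688816910218 theta 0.6628217382125142
81.3 [ 0.0139 -0.0027]
74.4 [ 0.0141 -0.0001]
67.6 [ 0.014  -0.0018]
60.7 [ 0.0137 -0.0034]
53.8 [ 0.0132 -0.005 ]
```

>>> apply_moves:
  deltas:
    - {"translation": [0.014,0.0005,0.001],"turn": [0,-0.003,0],"hand": 0.0}
    - {"translation": [0.0142,-0.001,0],"turn": [0,0,0],"hand": 0.0}
    - {"translation": [0.014,-0.002,0],"turn": [0,0,0],"hand": 0.0}
    - {"translation": [0.01,-0.003,0],"turn": [0,0,0],"hand": 0.0}

```text
time: 20.05
ee_pos: [0.5973, -0.1704, 0.1419]
eef_rot: [0.332, 0.943, 0.001, -0.001]
ft_force: [-0.9, 0.4, -0.4]
width: 0.0002
```

```bash
python3 g.py .617 -.185 .143 141; python3 w.py
```

```text
t 20.05 d [ 0.0197 -0.0146  0.0011] turn [-0.0026 -0.0019 -0.0038] w 0.0002012196552979801 f [-0.9233  0.3735 -0.4213] tq [-0.0064  0.0143  0.0362]
j [ 0.5129  0.4209 -0.3938  1.5691  0.1674  1.1876  0.9809]
r now 0.12039859424329147 phi deg 61.299298006557514 theta 0.19371929487447181
54.4 [ 0.0106 -0.0096]
47.5 [ 0.0125 -0.0064]
40.7 [ 0.0117 -0.0079]
33.8 [ 0.0106 -0.0092]
26.9 [ 0.0095 -0.0104]
```

>>> apply_moves:
  deltas:
    - {"translation": [0.006,-0.005,0],"turn": [0,0,0],"hand": 0.0}
    - {"translation": [0.004,-0.0032,0],"turn": [0,0,0],"hand": 0.0}
    - {"translation": [0.003,-0.0025,0],"turn": [0,0,0],"hand": 0.0}

```text
time: 20.35
ee_pos: [0.6126, -0.1804, 0.1409]
eef_rot: [0.332, 0.943, 0.002, -0.002]
ft_force: [-0.5, 0.1, 0.3]
width: 0.0004
```

>>> apply_moves:
  deltas:
    - {"translation": [0.002,-0.0016,0],"turn": [0,0,0],"hand": 0.0}
    - {"translation": [0.002,-0.0016,0],"turn": [0,0,0],"hand": 0.0}

```text
time: 20.55
ee_pos: [0.6167, -0.184, 0.1407]
eef_rot: [0.332, 0.943, 0.002, -0.002]
ft_force: [-0.9, 1.0, 1.1]
width: 0.0003
```

```bash
python3 g.py .617 -.185 .143 141; python3 w.py|head -1
```

```text
t 20.55 d [ 0.0003 -0.001   0.0023] turn [-0.0046 -0.0031 -0.0042] w 0.00031453567315383086 f [-0.8744  1.0439  1.0673] tq [ 0.2    -0.0906  0.0201]
j [ 0.5093  0.4689 -0.3839  1.5043  0.1777  1.2073  0.9933]
r now 0.11535056974131301 phi deg 49.7434447754367 theta -0.007968391885811665
```

Not at the stop yet by force (about 1 N); easing further until the force rises.

>>> apply_moves:
  deltas:
    - {"translation": [0.002,-0.0016,0.001],"turn": [-0.003,-0.003,0],"hand": 0.0}
    - {"translation": [0.002,-0.0016,0],"turn": [0,0,0],"hand": 0.0}

```text
time: 20.75
ee_pos: [0.6199, -0.1868, 0.1419]
eef_rot: [0.332, 0.943, 0.001, -0.001]
ft_force: [-14.0, 7.4, 9.8]
width: 0.0006
```

>>> apply_moves:
  deltas:
    - {"translation": [0.002,-0.0016,0],"turn": [0,0,0],"hand": 0.0}
    - {"translation": [0.002,-0.0016,0],"turn": [0,0,0],"hand": 0.0}

```text
time: 20.95
ee_pos: [0.6197, -0.1866, 0.142]
eef_rot: [0.331, 0.944, 0.001, -0.007]
ft_force: [-15.2, 6.9, 8.5]
width: 0.0007
```

The force jumped to about 17 N and the finger stopped: the door is on its stop. Backing off, rising, and checking.

>>> apply_moves:
  deltas:
    - {"translation": [-0.01,0.008,0],"turn": [0,0,0],"hand": 0.0}
    - {"translation": [-0.025,0.02,0],"turn": [0,0,0],"hand": 0.0}
    - {"translation": [-0.03,0.025,0.03],"turn": [0,0,0],"hand": 0.0}
    - {"translation": [-0.03,0.025,0.045],"turn": [0,0,0],"hand": 0.0}
    - {"translation": [-0.03,0.025,0.04],"turn": [0,0,0],"hand": 0.0}

```text
time: 21.45
ee_pos: [0.4977, -0.0908, 0.2432]
eef_rot: [0.333, 0.943, 0.0, -0.011]
ft_force: [0.2, 0.4, 1.5]
width: 0.0005
```

>>> apply_moves:
  deltas:
    - {"translation": [-0.03,-0.035,0.02],"turn": [0,0,0],"hand": 0.0}
    - {"translation": [-0.03,-0.035,0],"turn": [0,0,0],"hand": 0.0}
    - {"translation": [-0.025,-0.04,0],"turn": [0,0,0],"hand": 0.0}
    - {"translation": [-0.01,-0.045,0],"turn": [0,0,0],"hand": 0.0}
    - {"translation": [0,-0.04,0],"turn": [0,0,0],"hand": 0.0}

```text
time: 21.95
ee_pos: [0.4003, -0.2821, 0.2736]
eef_rot: [0.326, 0.945, -0.001, -0.003]
ft_force: [0.8, 0.5, -0.2]
width: 0.0005
```

```bash
python3 g.py .4 -.3 .3 141
python3 - <<'E'
from h import *
t=camera('top');s=camera('scene')
up=lambda i,x0,y0,x1,y1,s:cv2.resize(i[y0:y1,x0:x1],None,fx=s,fy=s,interpolation=cv2.INTER_CUBIC)
c=np.zeros((600,800,3),np.uint8)
c[:600,:400]=up(t,180,50,500,350,2)[:,:640][:, 0:640][:, :].copy()[:600,0:400] if 0 else cv2.resize(t[50:350,195:495],(400,400),interpolation=cv2.INTER_CUBIC).repeat(1,0)[:400] if 0 else np.pad(cv2.resize(t[50:350,195:495],(400,400),interpolation=cv2.INTER_CUBIC),((0,200),(0,0),(0,0)))
c[:400,400:]=cv2.resize(s[110:360,200:450],(400,400),interpolation=cv2.INTER_CUBIC)
save('c9',c[:400])
E
```

```text
t 21.95 d [-0.0003 -0.0179  0.0264] turn [ 0.001  -0.0059 -0.0167] w 0.00045998717106569554 f [ 0.7778  0.5194 -0.1854] tq [ 0.0199 -0.1615  0.0021]
j [ 0.7625  0.031  -0.2489  1.7358  0.0116  1.3804  1.4182]
```

View pics/c9.png

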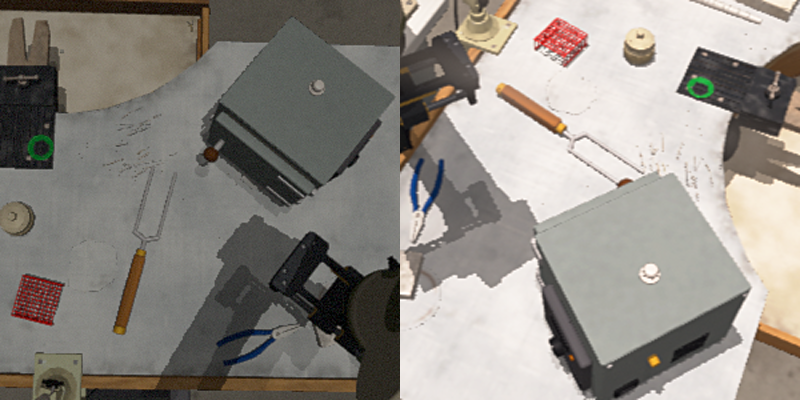

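The door lies parallel and flush on the kiln front, with its knob at (211,154). The fork lies flat and clear at (140,250), and the jar is where it was, at (16,218). Handing in.

```bash
python3 -c "from bench import order; print(order.close_job())"
```

```text
the job is handed in; nothing more can be done
None
```

The kiln is loaded and shut, and the job was handed in at about 22 s of the 72 s allowed. I slid the fork under the steel rack, lifted it with the copper dish, and carried it through the mouth. I set it on the hearth, drew the fork out, laid it flat on the bench and pushed the door shut.

**Rack and dish:** before I shut the door, the wrist camera showed the rack upright, square and centred, well behind the sill, with the dish on it. The middle of the image was partly hidden by the gripper. I could not look inside again after the door closed.

**Mouth edges:** wrist forces stayed at the 2 N noise level during entry and withdrawal, so nothing suggests the edges were touched.

**Door:** it met its stop at about 17 N, and the last pictures show it flush with the kiln front. I did not measure the hinge angle itself.

**Fork, jar and red rack:** the last pictures show the fork flat and clear of the door's swing. By eye, the jar and the red look-alike rack are where they were.

No check failed or disagreed, apart from a few millimetres of spread between the camera estimates.

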